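Hold a rail against the sprung fence for the screws

TASK

Swing the stop arm of the sprung fence round until it stands square to the fence; then stand the loose wooden rail on edge on the bench, flat along the front of the fence with one end up against the stop arm, and press it into the fence with a steady 10 N (6 to 14 N will do), never driving the springs to the end of their travel. Finish while still holding it pressed there, as a third hand for the person who will drive the screws: do not let go. Leave the stop arm square and do not push the other things on the bench about.

Things in the scene. Friction and masses are not known exactly. Their poses are not given: they have to be found in the camera images.
- jig: The sprung fence, bolted to the bench: aluminium back bar 270 long, 30 high (x = +30 to +60 mm), a plywood face on two springs before it, a stop arm at its -y end. Origin at bench level, midway along; +z up, +y along the fence, +x the pressing direction (from the robot's side into the fence). Springs free, the face's front is at x = -30 mm. Position and yaw vary.
- face_front (a point): Middle of the front of the sprung plywood face, 15 mm above the bench; the face is 18 thick, 200 long (100 either side of this point along the jig's y), from 2 to 28 mm above the bench. Axes as jig; it moves along the jig's +x as the face is pressed in.
- fence_face (a joint): How far the face is pressed in along the jig's +x, in m: 0 free, end of travel 0.030 (counts as reached from 0.0285). Springs give 0.6 N per mm, no preload: 6 N is 0.010, 10 N is 0.0167, 14 N is 0.0233.
- stop_arm (a joint): Angle of the stop arm, rad. 0: it points along the jig's -y, in line with the fence; grows clockwise seen from above; 1.571: along the jig's -x, square to the fence. Travel 0 to 2.2: no click or end stop at square. Stiff hinge, stays where it is left; about 3 N at the knob moves it. Starts between 0.35 and 1.0.
- stop_pivot (a point): Pivot of the aluminium stop arm, on its axis 27 mm above the bench; in the jig frame at x = +20, y = -125 mm. Its axes turn with the arm: +z up, the bar runs along -y (0 to -132 mm), 20 wide, from 7 to 27 mm above the bench; hub radius 14, 31 high. The side that the rail's end meets is at x = -10 mm of this frame (faces the jig's +y when square).
- stop_knob (a point): Round upright black knob near the free end of the stop arm, 115 mm from the pivot: 18 mm diameter (22 at the top), from 27 to 73 mm above the bench; the point is on its axis 55 mm above the bench. To be gripped or pushed.
- rail: Loose brown wooden board standing on its long edge: 150 long (its y), 30 thick (its x), 80 high, 0.18 to 0.35 kg, two small dark screw holes in each broad face. Origin at the centre of its underside, +z up. Either broad face may go to the fence; it stands 50 mm taller than fence and back bar. In place, its centre is 85 mm from the stop arm's centre line.
- offcut: Bystander: flat dark wooden offcut 95 x 42 x 22, origin under its centre.
- block: Bystander: brown wooden block 60 x 60 x 45, origin under its centre.
- tin: Bystander: small steel bowl, 72 across, 30 high, origin under its centre.
- screwdriver: Bystander: screwdriver 200 long lying along its x, black handle.
- glue: Bystander: white glue bottle 60 across, 170 high, origin under its centre.
- earmuffs: Bystander: blue ear defenders lying on the bench, about 170 x 150 x 60.
Mind the look-alikes: they are no part of the job. What is shaped like the rail but pink is not meant.

How it is judged:
By the outcome, as a careful person would: the job done as asked, in the order asked, and still so for the second after the job is handed in, while the arm keeps its last pose, push and grip.
It also fails if it takes over 64 s, if anything falls off the work surface, if the arm or the gripper's body presses on something with over 40 N, if the wrist force passes 120 N, or if a joint passes its speed limit or range.

ROBOT

A 6-joint arm with a two-finger parallel gripper is mounted at the origin on the work surface. World frame = base frame: x ahead of the robot, y to its left, z up, the work surface at z = 0. Lengths are in mm, angles in rad, forces in N, time in s.
With the tool pointing down it reaches from about 350 to 775 mm from the base axis. Payload 7.3 kg.
Tool frame: the origin (TCP) lies between the finger pads; the fingertips stand 25 mm ahead of it and the grasp point (between the pads) lies 6 mm ahead of it; z points along the fingers, y is the direction in which the jaws open and shut (so a half turn about z gives the same grasp; the last joint's range is limited). The gripper opens to 92 mm and grips with 3 to 60 N. Pads are 19 mm wide; open, the fingers measure 130 mm over their backs; the gripper's body (75 mm by 190 mm) begins 47 mm behind the grasp point.
Start: joints at [1.061, 0.342, 1.524, -0, 1.275, -0.146], TCP at [186.795, 490.663, 251.741] pointing down, gripper open.
Joint ranges: [-2.53, 2.53], [-0.77, 2.02], [0.04, 2.7], [-1, 4.14], [0.28, 2.66], [-3.11, 3.11]. Speed limits (rad/s): [2.57, 2.57, 3.14, 3.14, 3.14, 3.14].

INTERFACE

Orientations are given as [roll, pitch, yaw] about the fixed x, y, z axes, in that order (R = Rz(yaw) Ry(pitch) Rx(roll)).
In Python, from plant import get_obs, capture, calibration, close_job gives the robot as it stands. The module is installed in compiled form; this text tells all that it offers.
- The arm moves only by the shell command python3 -m jog 'ROWS'. ROWS is JSON, one flat list of numbers, 5 for each row, row after row: the closure, from 0 (fully open) to 1 (shut), then the shift along the tool's x, y, z in mm, then the turn about the tool's z in degrees. In form: [fingers, tx, ty, tz, yaw, fingers, tx, ty, tz, yaw, ...]. A call has 1 to 5 rows; each row shifts and turns the pose as measured when the row begins, along the tool's axes as they then stand; what a row does not reach is not made up. A row lasts 1/10 s, in which the tool goes at most 50 mm and 8.59 degrees, less where a joint would pass 70% of its speed; a pose out of reach is approached as far as the arm can. A call is refused whole if a number of a shift passes 50 or a number of a turn 8.59, either way. A call with a gripper value outside its range is refused whole. The fingers move at their own pace and stop on an object; the grip force is fixed at half the most. Time passes only in rows, so rows that do not move let the fingers close. It gives the time, the measured TCP pose, the force and the opening at its end, in the units of the state.
- get_obs(): the state, without advancing time (a new reading comes with each control period).
- capture(name): name is "side" or "top" or "wrist"; returns (picture, depth): 400x640x3 uint8, red, green, blue; 400x640 float32, mm along the optical axis (not along the pixel's ray), 0 where there is no reading.
- calibration(name): a dict with "fovy" (degrees; the focal length in pixels is half the picture's height over the tangent of half this angle, whatever the lens; pixels are square), "cx", "cy" (the principal point, pixels), "R" (3x3) and "t" (3): a world point X has camera coordinates R X + t. Camera axes: x right, y down, z forward; pixel columns grow to the right and rows downward; lengths in mm; the calibration is good to about 2 mm. A picture is of the moment at which its call begins: read the wrist's pose just before it. calibration takes no time and is no camera call; for the wrist camera it gives the pose at the moment of the call.
- close_job(): hands the job in, once; it reports no verdict.
The state is a dict: "time": time; "joint_positions": joint angles; "dq": joint speeds; "tau": joint torques, N m; "tool_pos": TCP position; "tcp_rot": TCP orientation; "contact_force": force on the tool from outside, world axes, zero at the start; "moment": the same for the moment, N m; "grip_width": finger opening in mm.
Only numpy, scipy, OpenCV 4.12 (cv2) and the standard library are available. Lean on these libraries where they do the work, as an engineer would, in place of code of your own. Each camera call takes 0.05 s, during which the arm holds its last target.

## Working session

There is one attempt and no reset: what is moved stays moved. The work goes in short steps, Python scripts to look and compute and a shell command to move; the robot and the scene stay as the last step left them, time stands still between calls to the robot, and variables do not carry over. Pictures are saved under pics/ and viewed, and the job is handed in when it is done.

```bash
mkdir -p pics
cat > h.py <<'E'
import numpy as np, cv2
from plant import get_obs, capture, calibration, close_job
def cam(n):
    c=calibration(n); return c
def K(c):
    f=200/np.tan(np.radians(c['fovy'])/2); return f,c['cx'],c['cy'],np.array(c['R']),np.array(c['t'])
def ray(c,u,v,z):
    f,cx,cy,R,t=K(c); C=-R.T@t; d=R.T@np.array([(u-cx)/f,(v-cy)/f,1]); return C+d*(z-C[2])/d[2]
def cloud(c,dep):
    f,cx,cy,R,t=K(c); v,u=np.mgrid[0:400,0:640]; X=np.stack([(u-cx)/f*dep,(v-cy)/f*dep,dep],-1)
    return (X-t)@R
def proj(c,X):
    f,cx,cy,R,t=K(c); p=R@np.array(X)+t; return f*p[0]/p[2]+cx,f*p[1]/p[2]+cy
def snap(n,fn):
    c=calibration(n); im,d=capture(n); np.savez('pics/'+fn+'.npz',im=im,d=d,c=np.array(c,dtype=object)); cv2.imwrite('pics/'+fn+'.png',im[:,:,::-1]); return c,im,d
def load(fn):
    z=np.load('pics/'+fn+'.npz',allow_pickle=True); return z['c'].item(),z['im'],z['d']
E
python3 - <<'E'
from h import *
print(get_obs())
snap('top','top0');snap('side','side0')
for n in('top','side'):
    c=calibration(n);print(c)
E
```

```text
{'time': 0.0, 'joint_positions': array([ 1.06100182e+00,  3.42714291e-01,  1.52500647e+00, -7.98300110e-06,
        1.27534222e+00, -1.46012813e-01]), 'dq': array([-0.00025609,  0.00088513, -0.00069965,  0.00072338,  0.00186394,
       -0.00053723]), 'tau': array([-1.52527336e-04, -4.31233513e+01, -2.44216204e+01,  7.18579930e-02,
        5.58807270e-02, -1.19145575e-04]), 'tool_pos': array([186.61629268, 490.3398741 , 251.05296807]), 'tcp_rot': array([-3.14013686e+00, -2.06372179e-04,  2.77781314e+00]), 'contact_force': array([-0.15737109,  0.68422242,  0.2706067 ]), 'moment': array([ 0.02544626,  0.02960357, -0.0079308 ]), 'grip_width': 91.90926372174773}
{'fovy': 55.72530220287125, 'cx': 324.18116894312095, 'cy': 197.5759291042902, 'R': array([[-0.00371598, -0.99996526,  0.00746132],
       [-0.99481188,  0.00293807, -0.10168914],
       [ 0.10166369, -0.00780048, -0.99478824]]), 't': array([  -6.74217728,  575.67051869, 1092.88170788])}
{'fovy': 43.69210011730947, 'cx': 326.70962953429535, 'cy': 192.86766779367386, 'R': array([[-0.99778831, -0.06634587,  0.00408854],
       [-0.04982857,  0.70583617, -0.70662041],
       [ 0.04399551, -0.70526131, -0.707581  ]]), 't': array([ 561.98734077,   92.42077989, 1563.71899495])}
```

View pics/top0.png

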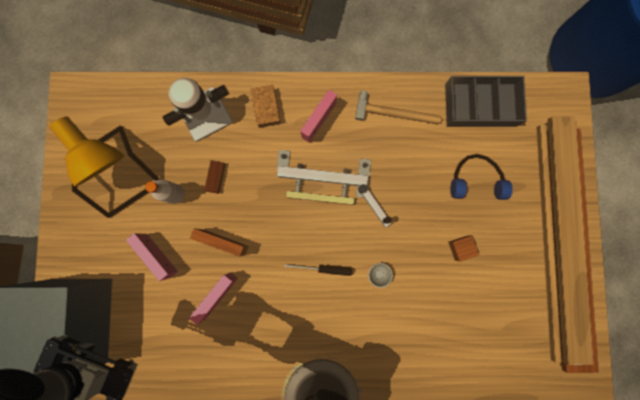

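View pics/side0.png

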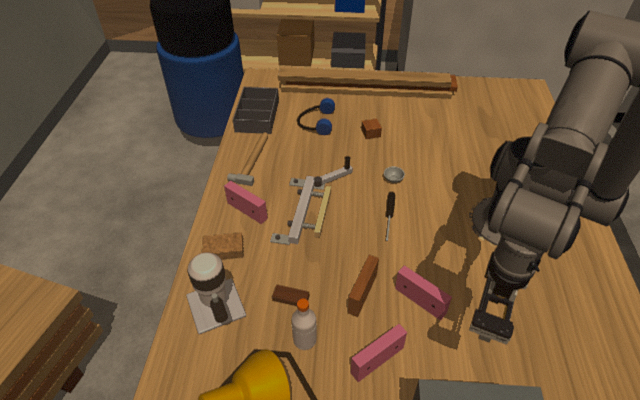

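Top view: jig bars at (325,180), stop arm from (364,188) to knob (388,221), brown rail at (218,242), pink look-alikes at (150,256), (213,298), (319,116). Screwdriver at (320,268), tin at (381,274). Next I'll measure the jig, arm and rail.

Run:
```python
from h import *
c,im,d=load('top0')
P=cloud(c,d)
crop=cv2.resize(im[130:280,170:410],None,fx=3.3,fy=3.3,interpolation=cv2.INTER_CUBIC);cv2.imwrite('pics/crop0.png',crop[:,:,::-1])
print('bench z',np.median(P[300:330,420:500,2]))
def rect(m,name):
    q=P[m]; 
    if len(q)<10: print(name,len(q));return
    r=cv2.minAreaRect(q[:,:2].astype(np.float32)); print(name,len(q),np.round(r[0],1),np.round(r[1],1),round(r[2],2),'z',np.round(np.percentile(q[:,2],[5,50,95]),1)); print(np.round(cv2.boxPoints(r),1).tolist())
v,u=np.mgrid[0:400,0:640]
z=P[...,2]
box=lambda a,b,e,f:(u>=a)&(u<=b)&(v>=e)&(v<=f)
rect(box(185,255,222,262)&(z>72)&(z<90),'rail')
hsv=cv2.cvtColor(im,cv2.COLOR_RGB2HSV)
rect(box(283,358,185,208)&(z>20)&(z<36)&(hsv[...,1]>60),'face')
rect(box(274,368,163,188)&(z>25)&(z<36),'bar')
rect(box(376,400,205,232)&(z>60),'knob')
rect(box(360,386,186,216)&(z>15)&(z<40),'arm')
rect(box(300,356,258,280)&(z>8),'scr'); rect(box(365,398,258,290)&(z>10),'tin')
rect(box(205,226,155,195)&(z>10),'off'); rect(box(140,180,170,205)&(z>20),'glue');rect(box(125,178,230,285)&(z>40),'pink1');rect(box(185,238,268,325)&(z>70)&(z<90),'pink2')
rect(box(298,340,85,145)&(z>70)&(z<90),'pink3')
```

```text
bench z 0.2489961772521958
rail 598 [446.8 293.2] [150.3  30.6] 69.51 z [76.6 80.4 83.5]
[[406.20001220703125, 228.10000610351562], [434.8999938964844, 217.39999389648438], [487.5, 358.20001220703125], [458.79998779296875, 368.8999938964844]]
face 471 [591.1   3.2] [197.7  54.4] 86.65 z [22.1 27.7 31.6]
[[558.2000122070312, -93.9000015258789], [612.4000244140625, -97.0999984741211], [624.0, 100.30000305175781], [569.7000122070312, 103.5]]
bar 956 [642.2  -3.9] [266.1  75.6] 89.51 z [26.3 30.1 33.8]
[[603.2999877929688, -136.60000610351562], [678.9000244140625, -137.3000030517578], [681.2000122070312, 128.8000030517578], [605.5, 129.5]]
knob 42 [ 508.1 -188.9] [18.  18.4] 43.62 z [70.6 74.  76.5]
[[495.29998779296875, -188.39999389648438], [508.0, -201.8000030517578], [521.0, -189.3000030517578], [508.29998779296875, -176.0]]
arm 270 [ 563.  -149.9] [116.4  26.1] 32.23 z [22.6 27.6 32.4]
[[506.79998779296875, -169.89999389648438], [520.7000122070312, -192.0], [619.0999755859375, -129.89999389648438], [605.2000122070312, -107.9000015258789]]
scr 336 [377.  -22.8] [136.5 109.9] 54.02 z 
[... 730 characters left out ...]
011612], [661.0999755859375, 510.29998779296875], [597.0, 535.2999877929688]]
pink1 886 [402.6 273.9] [545.  129.7] 88.76 z [47.  79.3 83.4]
[[331.8999938964844, 2.9000000953674316], [461.6000061035156, 0.10000000149011612], [473.29998779296875, 545.0], [343.70001220703125, 547.7999877929688]]
pink2 624 [290.  305.9] [ 30.3 149.9] 51.77 z [76.5 80.3 83.7]
[[221.8000030517578, 340.3999938964844], [339.5, 247.60000610351562], [358.29998779296875, 271.3999938964844], [240.5, 364.20001220703125]]
pink3 549 [819.3   6.5] [ 30.7 151.2] 56.2 z [75.6 79.9 83.3]
[[748.0, 35.900001525878906], [873.5999755859375, -48.29999923706055], [890.7000122070312, -22.799999237060547], [765.0, 61.29999923706055]]
```

View pics/crop0.png

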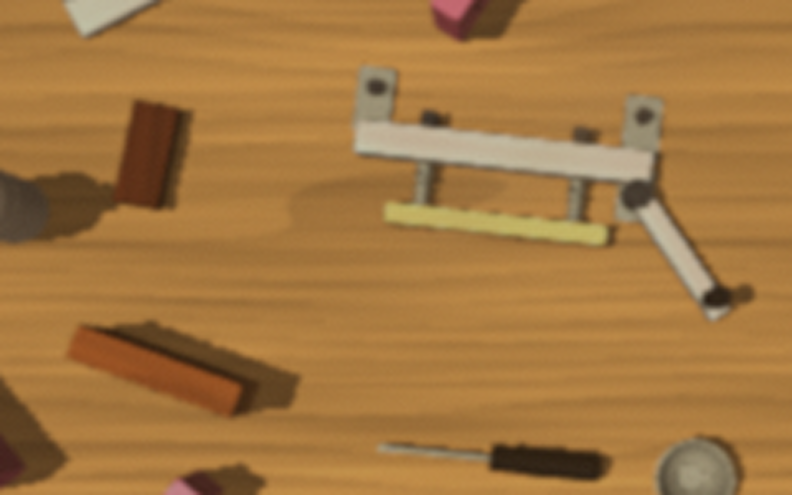

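```bash
cat > meas.py <<'E'
from h import *
def rectmask(c,m,zpl,name):
    n,l,s,_=cv2.connectedComponentsWithStats(m.astype(np.uint8)); k=1+np.argmax(s[1:,4]); v,u=np.nonzero(l==k)
    q=np.array([ray(c,a,b,zpl)[:2] for a,b in zip(u,v)],np.float32)
    r=cv2.minAreaRect(q); ln=cv2.fitLine(q,cv2.DIST_L2,0,.01,.01).ravel()
    print(name,len(q),'ctr',np.round(r[0],1),'size',np.round(r[1],1),'line dir deg',round(float(np.degrees(np.arctan2(ln[1],ln[0]))),2),'mean',np.round(ln[2:],1)); return r
E
python3 - <<'E'
from meas import *
c,im,d=load('top0'); P=cloud(c,d); z=P[...,2]
h=cv2.cvtColor(im,cv2.COLOR_RGB2HSV); H,S,V=[h[...,i].astype(int) for i in range(3)]
v,u=np.mgrid[0:400,0:640]
box=lambda a,b,e,f:(u>=a)&(u<=b)&(v>=e)&(v<=f)
for p in [(320,176),(320,196),(375,203),(330,270),(282,158)]: print(p,h[p[1],p[0]])
bar=box(270,372,160,190)&(S<70)&(V>140); rectmask(c,bar,30,'bar')
fc=box(280,360,183,210)&(H>=22)&(H<36)&(V>150)&(S>60);rectmask(c,fc,28,'face')
arm=box(364,395,186,230)&(S<70)&(V>120);rectmask(c,arm,27,'arm')
kn=box(378,396,210,228)&(V<70);rectmask(c,kn,73,'knob')
hub=box(355,372,180,198)&(V<85);rectmask(c,hub,31,'hub')
rl=box(185,255,222,262)&(z>74);rectmask(c,rl,80,'rail')
m=np.zeros_like(im); m[bar]=255; m[fc]=(255,255,0); m[arm]=(0,255,0); m[kn]=(255,0,0); m[hub]=(0,0,255)
cv2.imwrite('pics/m0.png',cv2.resize(m[150:240,260:410],None,fx=4,fy=4,interpolation=0)[:,:,::-1])
E
```

```text
(320, 176) [ 20  52 193]
(320, 196) [ 25 125 190]
(375, 203) [ 18  53 193]
(330, 270) [ 15 143  50]
(282, 158) [ 18  70 113]
bar 986 ctr [652.2  -4.6] size [270.4  55.2] line dir deg 84.01 mean [645.3  -3.9]
face 380 ctr [576.6   3.9] size [198.1  17.4] line dir deg 83.61 mean [576.7   3.8]
arm 222 ctr [ 552.5 -157.9] size [96.7 20.7] line dir deg 33.44 mean [ 552.8 -157.5]
knob 30 ctr [ 508.1 -186.3] size [17.  14.3] line dir deg -74.5 mean [ 507.9 -186.8]
hub 55 ctr [ 602.2 -124.1] size [23.8 21.1] line dir deg -63.84 mean [ 602.6 -123.2]
rail 592 ctr [447.  292.9] size [149.9  30.5] line dir deg 69.88 mean [446.8 292.8]
```

View pics/m0.png

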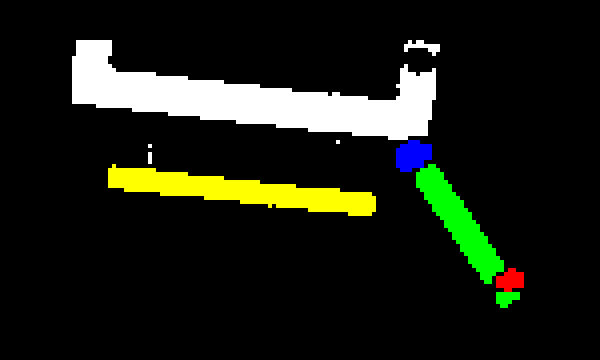

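```bash
python3 -m jog '[0,-34,-33,0,0, 0,-34,-33,0,0, 0,-34,-33,0,0, 0,-34,-33,0,0, 0,-34,-33,0,0]'; python3 -m jog '[0,-34,-33,0,0, 0,-34,-33,0,0, 0,-34,-33,0,0, 0,-34,-33,0,0, 0,-34,-33,0,0]'; python3 -m jog '[0,-34,-33,0,0, 0,-34,-33,0,0, 0,-34,-33,0,0, 0,-34,-33,0,0, 0,-34,-33,0,0]'
```

```text
time: 0.6
tool_pos: [287.1, 272.9, 248.6]
tcp_rot: [-3.138, -0.002, 2.788]
contact_force: [1.6, -0.5, 0.8]
grip_width: 91.8
time: 1.1
tool_pos: [390.7, 49.9, 248.6]
tcp_rot: [-3.139, -0.002, 2.79]
contact_force: [0.8, 0.3, -0.3]
grip_width: 91.9
time: 1.6
tool_pos: [494.6, -174.0, 247.9]
tcp_rot: [-3.14, -0.003, 2.787]
contact_force: [0.5, 1.2, -0.1]
grip_width: 91.7
```

```bash
python3 -m jog '[0,0,0,8,-8, 0,0,0,8,-8, 0,0,0,8,-8, 0,0,0,8,-8, 0,0,0,8,-8]'; python3 -m jog '[0,0,0,0,-7, 0,0,0,0,-7, 0,0,0,0,0]'
python3 - <<'E'
from h import *
o=get_obs();print(o['joint_positions'],o['tool_pos'],o['tcp_rot'])
snap('wrist','w1');snap('top','top1')
E
```

```text
time: 2.1
tool_pos: [495.8, -181.8, 203.9]
tcp_rot: [3.14, -0.005, -2.782]
contact_force: [-0.3, 0.7, -0.4]
grip_width: 92.0
time: 2.4
tool_pos: [494.4, -181.2, 201.0]
tcp_rot: [3.134, -0.007, -2.525]
contact_force: [-0.2, -0.0, -0.6]
grip_width: 91.8
[-0.49515563  0.39674212  1.58934257 -0.00342492  1.1657514  -2.68095406] [ 494.44410835 -181.23402171  201.01806123] [ 3.13380791 -0.0073615  -2.52519615]
```

View pics/w1.png

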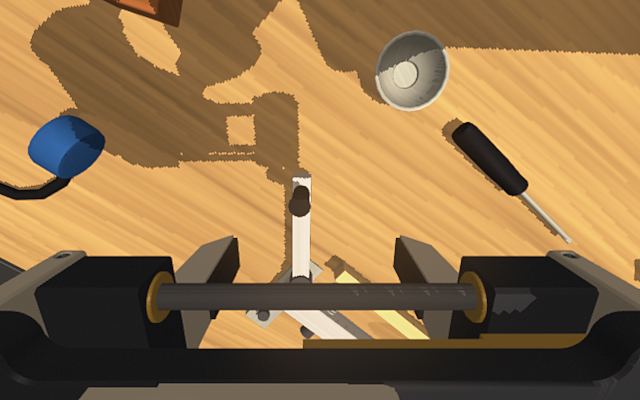

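Wrist view: arm straight up the picture, knob at about (300,200), its top near (300,192). The screwdriver and tin are to the upper right, clear of the jaws.

Run:
```python
from meas import *
c,im,d=load('w1'); P=cloud(c,d)
v,u=np.mgrid[0:400,0:640]; b=(u>285)&(u<318)&(v>175)&(v<225)
q=P[b&(P[...,2]>66)]; print('knob top',len(q),np.round(cv2.minEnclosingCircle(q[:,:2].astype(np.float32)),1) if 0 else cv2.minEnclosingCircle(q[:,:2].astype(np.float32)),np.median(q,0))
q=P[b&(P[...,2]>20)&(P[...,2]<32)]
a=(u>290)&(u<316)&(v>220)&(v<275)&(P[...,2]>18)&(P[...,2]<33)
rectmask(c,a,27,'arm')
for p in [(300,193)]: print(ray(c,*p,73))
```

```text
knob top 388 ((472.86846923828125, -205.93621826171875), 50.87303924560547) [ 508.69601362 -187.9681252    73.00721395]
arm 928 ctr [ 563.4 -150.4] size [67.2 19. ] line dir deg 33.83 mean [ 562.7 -151.2]
[ 497.63802554 -194.76119154   73.        ]
```

```bash
python3 -m jog '[0,-4,-7,20,0.5, 0,-4,-7,20,0.5, 0,0,0,25,0, 0,0,0,25,0, 0,0,0,20,0]'
python3 - <<'E'
from h import *
o=get_obs();p=o['tool_pos'];y=o['tcp_rot'][2];print(p,np.degrees(o['tcp_rot']))
d=np.array([508.5,-187.7])-p[:2];print('tx',d@[np.cos(y),np.sin(y)],'ty',d@[np.sin(y),-np.cos(y)])
E
```

```text
time: 3.0
tool_pos: [511.4, -189.7, 91.4]
tcp_rot: [-3.14, -0.003, -2.564]
contact_force: [0.5, -0.4, -0.9]
grip_width: 92.3
[ 511.41852832 -189.67227449   91.4461423 ] [-1.79901765e+02 -1.46910100e-01 -1.46905178e+02]
tx 1.3681361731189763 ty 3.245901661552532
```

```bash
python3 -m jog '[0,0.5,1.5,16,0, 0,0,0.5,14,0, 0,0,0,0,0]';  python3 -m jog '[0.6,0,0,0,0, 0.9,0,0,0,0, 1,0,0,0,0, 1,0,0,0,0,1,0,0,0,0]'; python3 -m jog '[1,0,0,0,0, 1,0,0,0,0]'
python3 - <<'E'
from h import *
o=get_obs();p=o['tool_pos'];print(p,np.degrees(o['tcp_rot']),o['contact_force'])
c,im,d=snap('top','top2')
cv2.imwrite('pics/t2.png',cv2.resize(im[150:300,270:430],None,fx=4,fy=4)[:,:,::-1])
E
```

```text
time: 3.3
tool_pos: [508.3, -187.5, 57.5]
tcp_rot: [3.139, -0.005, -2.573]
contact_force: [-0.4, -0.1, 0.2]
grip_width: 91.4
time: 3.8
tool_pos: [510.0, -188.4, 60.5]
tcp_rot: [-3.14, -0.003, -2.577]
contact_force: [0.0, 0.6, -0.6]
grip_width: 56.6
time: 4.0
tool_pos: [510.2, -188.5, 61.1]
tcp_rot: [-3.139, -0.002, -2.577]
contact_force: [-0.5, 0.6, -0.2]
grip_width: 40.5
[ 510.24832051 -188.50237545   61.06138126] [-1.79867567e+02 -1.25803786e-01 -1.47658768e+02] [-0.5389288   0.56299217 -0.21749811]
```

View pics/t2.png

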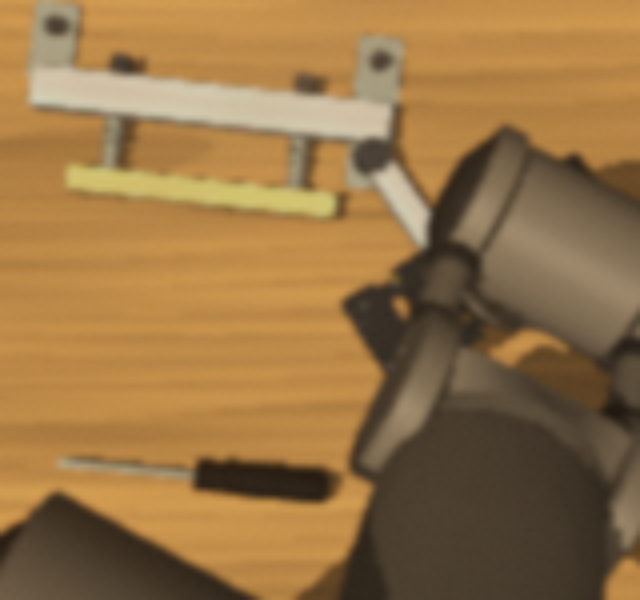

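The arm is partly hidden, and the fingers are still closing around the knob (opening 40 mm).

```bash
python3 -m jog '[1,0,0,0,0, 1,0,0,0,0, 1,0,0,0,0, 1,0,0,0,0]'
```

```text
time: 4.45
tool_pos: [510.2, -188.4, 61.0]
tcp_rot: [-3.14, -0.002, -2.577]
contact_force: [-0.5, -0.1, 0.2]
grip_width: 17.8
```

```bash
python3 -m jog '[1,0,5,0,2.5, 1,-0.4,9,0,4.5, 1,-0.4,9,0,4.5, 1,-0.4,9,0,4.5, 1,0,0,0,0]'
cat > k.py <<'E'
from h import *
o=get_obs();p=o['tool_pos'];y=o['tcp_rot'][2];piv=np.array([603.3,-124.3]);r=p[:2]-piv
print(p,np.degrees(y)%360,'r',np.hypot(*r),'ang',np.degrees(np.arctan2(r[1],r[0]))%360,o['contact_force'],o['grip_width'])
E
python3 k.py
```

```text
time: 4.95
tool_pos: [496.7, -161.1, 61.0]
tcp_rot: [-3.135, -0.002, -2.866]
contact_force: [0.9, 3.0, 0.5]
grip_width: 17.9
[ 496.70063899 -161.14176934   61.00639639] 195.80895317789302 r 112.78625685784105 ang 199.06564420682656 [0.89422417 2.97746922 0.47816208] 17.9279278682315
```

```bash
python3 -m jog '[1,-0.1,8,0,4, 1,-0.2,9,0,4.5, 1,-0.2,9,0,4.5, 1,-0.2,9,0,4.5, 1,0,0,0,0]';python3 k.py; python3 -m jog '[1,0,5,0,2.5, 1,0,4,0,2, 1,0,0,0,0]'; python3 k.py
python3 - <<'E'
from meas import *
c,im,d=snap('top','top3')
cv2.imwrite('pics/t3.png',cv2.resize(im[150:300,270:430],None,fx=4,fy=4)[:,:,::-1])
E
```

```text
time: 5.45
tool_pos: [490.9, -128.0, 61.0]
tcp_rot: [-3.133, -0.003, 3.114]
contact_force: [0.3, 4.2, 1.2]
grip_width: 17.8
[ 490.94819066 -128.03874912   61.01235191] 178.40590816643805 r 112.41399960228533 ang 181.90593749604298 [0.33400767 4.19848145 1.19723301] 17.789701017462498
time: 5.75
tool_pos: [491.1, -120.0, 61.0]
tcp_rot: [-3.132, -0.004, 3.045]
contact_force: [-0.7, 3.6, 1.7]
grip_width: 18.5
[ 491.06610986 -120.038586     60.99131657] 174.44277088314024 r 112.3147619158781 ang 177.82557829514877 [-0.73767048  3.58128327  1.73729215] 18.510969895032378
```

View pics/t3.png

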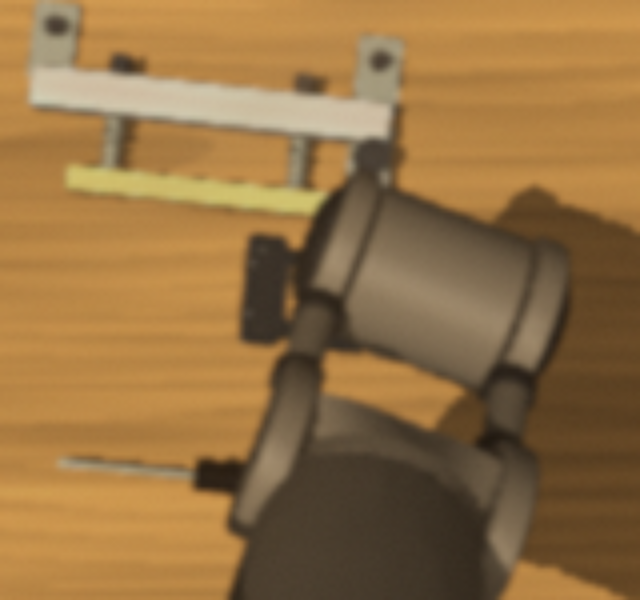

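```bash
python3 -m jog '[1,0,4,0,2, 1,0,4,0,2, 1,0,0,0,0]';python3 k.py
```

```text
time: 6.1
tool_pos: [491.6, -113.4, 61.0]
tcp_rot: [-3.132, -0.004, 2.981]
contact_force: [0.3, 4.3, 2.7]
grip_width: 17.9
[ 491.5864826  -113.40276977   60.99404511] 170.8247689491382 r 112.2437508159064 ang 174.42864022569742 [0.2804442  4.29252637 2.73076957] 17.89438323196689
```

```bash
python3 -m jog '[0.5,0,0,0,0, 0.5,0,0,0,0, 0.5,0,0,0,0, 0.5,0,0,-5,0, 0.5,0,0,-20,0]'; python3 -m jog '[0,0,0,-40,0, 0,0,0,-40,0, 0,0,0,-35,0, 0,0,0,0,0]'
python3 - <<'E'
from h import *
o=get_obs();print(o['joint_positions'],o['tool_pos'],o['tcp_rot'])
snap('wrist','w4');snap('top','top4')
E
```

```text
time: 6.6
tool_pos: [491.4, -114.4, 84.5]
tcp_rot: [-3.132, -0.007, 2.986]
contact_force: [-0.5, -1.0, -0.0]
grip_width: 45.2
time: 7.0
tool_pos: [493.2, -114.3, 206.6]
tcp_rot: [-3.131, -0.003, 2.987]
contact_force: [0.1, 0.2, -0.7]
grip_width: 73.3
[-0.37272706  0.35137515  1.64320712 -0.01219179  1.14778362 -1.78410446] [ 493.15030803 -114.28945708  206.62497814] [-3.13090083 -0.00313545  2.98716615]
```

View pics/w4.png

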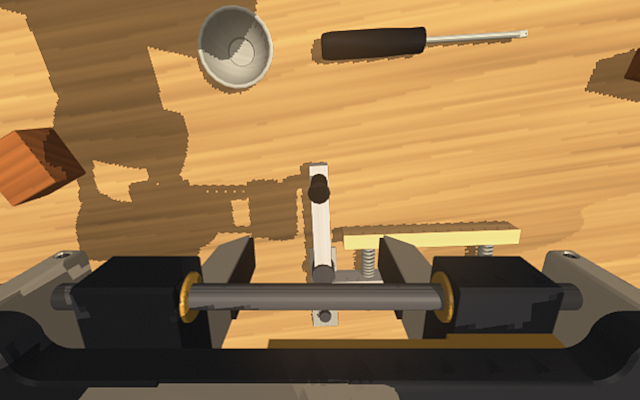

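View pics/top4.png

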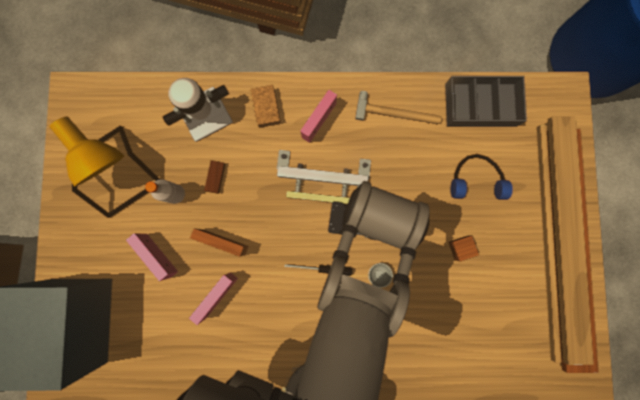

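Wrist view: arm from hub (323,272) to its end (318,165); face front edge from (344,240) to (520,233). I'll measure the arm's angle against the face in this one image.

Run:
```python
from meas import *
c,im,d=load('w4'); P=cloud(c,d);z=P[...,2]
v,u=np.mgrid[0:400,0:640]
h=cv2.cvtColor(im,cv2.COLOR_RGB2HSV); H,S,V=[h[...,i].astype(int) for i in range(3)]
a=(u>305)&(u<335)&(v>205)&(v<262)&(S<60)&(V>150);rectmask(c,a,27,'arm')
def edge(pts,zp):
    q=np.array([ray(c,x,y,zp)[:2] for x,y in pts],np.float32); l=cv2.fitLine(q,cv2.DIST_HUBER,0,.01,.01).ravel(); return np.degrees(np.arctan2(l[1],l[0])),l[2:]
L=[];Rr=[]
for y in range(206,262):
    xs=np.nonzero(a[y])[0]
    if len(xs)>8: L.append((xs[0]-.5,y));Rr.append((xs[-1]+.5,y))
print('arm L/R',edge(L,27),edge(Rr,27))
f=(u>395)&(u<525)&(v>220)&(v<255)&(H>=20)&(H<36)&(S>60)&(S<150)&(z>20)
f2=(u>340)&(u<525)&(v>220)&(v<255)&(H>=20)&(H<36)&(z>23)&(z<31)
rectmask(c,f2,28,'face');T=[]
for x in range(405,518):
    ys=np.nonzero(f2[:,x])[0]
    if len(ys): T.append((x,ys[0]-.5))
print('face front',edge(T,28))
m=im.copy();m[a]=(255,0,0);m[f2]=(0,0,255);cv2.imwrite('pics/m4.png',m[:,:,::-1])
c2,i2,d2=load('top4')
h=cv2.cvtColor(i2,cv2.COLOR_RGB2HSV); H,S,V=[h[...,i].astype(int) for i in range(3)]
rectmask(c2,(u>270)&(u<345)&(v>183)&(v<210)&(H>=22)&(H<36)&(V>150)&(S>60),28,'topface')
q=P[(u>300)&(u<340)&(v>170)&(v<205)&(z>68)]; print('knob',np.median(q,0))
```

```text
arm 1017 ctr [ 552.8 -116. ] size [24.5 69.3] line dir deg -3.85 mean [ 553.1 -117.7]
arm L/R (np.float32(-6.7722607), array([ 553.4284 , -128.31157], dtype=float32)) (np.float32(-1.2374492), array([ 556.6507 , -106.95397], dtype=float32))
face 2214 ctr [576.9   5. ] size [198.8  18.1] line dir deg 83.34 mean [577.1  11.2]
face front (np.float32(83.470505), array([572.24664 ,  44.057022], dtype=float32))
topface 325 ctr [579.4  17. ] size [171.6  19.8] line dir deg 83.81 mean [578.8  20.1]
knob [ 490.04218159 -111.33032814   72.92338039]
```

View pics/m4.png

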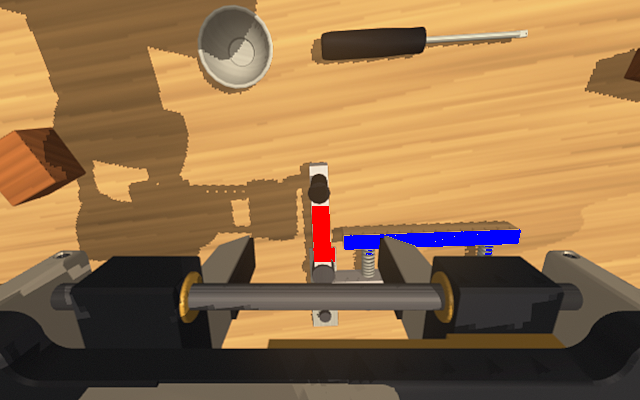

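Run:
```python
from meas import *
c,im,d=load('w4')
v,u=np.mgrid[0:400,0:640]
h=cv2.cvtColor(im,cv2.COLOR_RGB2HSV); H,S,V=[h[...,i].astype(int) for i in range(3)]
a=(u>305)&(u<335)&(v>205)&(v<247)&(S<60)&(V>150);rectmask(c,a,27,'arm')
a2=a|((u>305)&(u<335)&(v>160)&(v<178)&(S<60)&(V>150))
def edge(pts,zp):
    q=np.array([ray(c,x,y,zp)[:2] for x,y in pts],np.float32); l=cv2.fitLine(q,cv2.DIST_HUBER,0,.01,.01).ravel(); return np.degrees(np.arctan2(l[1],l[0])),l[2:]
L=[];Rr=[]
for y in range(160,247):
    xs=np.nonzero(a2[y])[0]
    if len(xs)>8: L.append((xs[0]-.5,y));Rr.append((xs[-1]+.5,y))
print('arm L/R',edge(L,27),edge(Rr,27),len(L))
m=(u>305)&(u<340)&(v>260)&(v<285)&(V<100); q=np.argwhere(m);(x,y),r=cv2.minEnclosingCircle(q[:,::-1].astype(np.float32));print('hub',x,y,r,ray(c,x,y,31))
```

```text
arm 707 ctr [ 542.8 -117.2] size [19.6 49.9] line dir deg -5.75 mean [ 542.3 -117.1]
arm L/R (np.float32(-6.4896955), array([ 529.61816, -125.51578], dtype=float32)) (np.float32(-6.2368813), array([ 539.97125, -107.05731], dtype=float32)) 51
hub 322.5 276.4565124511719 18.1427059173584 [ 604.83402251 -124.54838589   31.        ]
```

The arm reads square: its edges are at -6.4° against the jig's -6.5°. Next is the rail.

```bash
python3 -m jog '[0,12,44,0,0, 0,12,44,0,0, 0,12,44,0,0, 0,12,44,0,0, 0,12,44,0,0]'; python3 -m jog '[0,12,44,0,0, 0,12,44,0,0, 0,12,44,0,0, 0,12,44,0,0, 0,0,0,0,8.5]';  python3 -m jog '[0,0,0,0,8.5, 0,0,0,0,8.5, 0,0,0,0,8.5, 0,0,0,0,8.5, 0,0,0,0,8.5]'; python3 -m jog '[0,0,0,0,8.5, 0,0,0,0,8.5, 0,0,0,0,8.5, 0,0,0,0,8.5, 0,0,0,0,8.5]'
cat > g.py <<'E'
from h import *
import sys
def go(x,y,yawdeg):
    o=get_obs();p=o['tool_pos'];w=o['tcp_rot'][2];d=np.array([x,y])-p[:2]
    print('t',o['time'],np.round(p,1),'yaw',round(np.degrees(w)%360,2),'F',np.round(o['contact_force'],1),'w',round(o['grip_width'],1),'q6',round(o['joint_positions'][5],2))
    print('tx',round(d@[np.cos(w),np.sin(w)],2),'ty',round(d@[np.sin(w),-np.cos(w)],2),'turn',round((np.degrees(w)-yawdeg+180)%360-180,2))
go(*map(float,sys.argv[1:4]))
E
python3 g.py 446.8 293 69.7
```

```text
time: 7.6
tool_pos: [462.8, 114.5, 193.4]
tcp_rot: [-3.13, -0.022, 2.976]
contact_force: [0.9, -0.6, -0.5]
grip_width: 91.4
time: 8.1
tool_pos: [437.2, 306.2, 183.0]
tcp_rot: [-3.118, -0.033, 2.83]
contact_force: [-0.2, -0.6, 0.5]
grip_width: 91.8
time: 8.6
tool_pos: [431.5, 306.5, 172.2]
tcp_rot: [-3.083, -0.008, 2.076]
contact_force: [0.4, -0.2, 0.2]
grip_width: 91.7
time: 9.1
tool_pos: [427.0, 303.8, 162.1]
tcp_rot: [-3.079, 0.047, 1.328]
contact_force: [0.1, 0.4, -0.7]
grip_width: 91.6
t 9.1 [427.  303.8 162.1] yaw 76.1 F [ 0.1  0.4 -0.7] w 91.6 q6 0.71
tx -5.75 ty 21.81 turn 6.4
```

```bash
cat > tilt.py <<'E'
from h import *
from scipy.spatial.transform import Rotation as R
def zt(r): return np.round(np.degrees(R.from_euler('xyz',r).as_matrix()[:2,2]),2)
if __name__=='__main__':
    for r in [(-3.132,-.004,2.981),(-3.131,-.003,2.987),(-3.13,-.022,2.976),(-3.118,-.033,2.83),(-3.083,-.008,2.076),(-3.079,.047,1.328)]: print(zt(r))
    for i in range(1):
        o=get_obs(); print(zt(o['tcp_rot']),o['joint_positions'],o['dq'])
E
python3 tilt.py; python3 -m jog '[0,0,0,0,0,0,0,0,0,0]'; python3 tilt.py|tail -2; python3 g.py 446.8 293 69.7
```

```text
[-0.31 -0.51]
[-0.26 -0.57]
[-1.35 -0.45]
[-2.21 -0.71]
[-3.16 -1.22]
[-4.12 -1.75]
[-4.12 -1.73] [0.46891457 0.46814516 1.59474238 0.00615135 1.15654209 0.71019827] [-2.62157002e-03  2.51806698e-02  2.41464654e-02  3.55214943e-04
 -1.31204379e-02  1.48546709e+00]
time: 9.3
tool_pos: [425.6, 302.9, 159.1]
tcp_rot: [-3.074, 0.05, 1.331]
contact_force: [-0.7, -0.0, 0.3]
grip_width: 91.8
[-4.12 -1.75]
[-4.42 -1.88] [0.46864562 0.47198694 1.59832445 0.00611051 1.15511031 0.70781325] [-0.00213442  0.01671759  0.01392881 -0.00198203 -0.00792736  0.00991595]
t 9.3 [425.6 302.9 159.1] yaw 76.24 F [-0.7 -0.   0.3] w 91.8 q6 0.71
tx -4.62 ty 22.94 turn 6.54
```

```bash
python3 -m jog '[0,0,0,-25,0,0,0,0,-25,0,0,0,0,0,0]'; python3 tilt.py|tail -2; python3 -m jog '[0,0,0,0,0,0,0,0,0,0,0,0,0,0,0]'; python3 tilt.py|tail -2
```

```text
time: 9.6
tool_pos: [428.3, 303.8, 207.0]
tcp_rot: [-3.068, 0.054, 1.342]
contact_force: [0.6, 0.5, -0.1]
grip_width: 91.3
[-4.12 -1.75]
[-4.8  -2.07] [0.46786227 0.42945306 1.52206598 0.00570646 1.28124436 0.69704183] [-0.00118543  0.03790925  0.06254252 -0.00040656 -0.03538567 -0.02812995]
time: 9.9
tool_pos: [427.1, 303.1, 204.4]
tcp_rot: [-3.065, 0.057, 1.346]
contact_force: [-0.5, 0.3, -0.7]
grip_width: 91.4
[-4.12 -1.75]
[-5.   -2.18] [0.46778327 0.431834   1.52654338 0.00566009 1.2783977  0.69254387] [-0.00214827  0.00814299  0.01245979  0.00052481 -0.00697896 -0.00897468]
```

```bash
for i in 1; do python3 -m jog '[0,0,0,0,0,0,0,0,0,0,0,0,0,0,0,0,0,0,0,0,0,0,0,0,0]'; python3 tilt.py|tail -2; done; python3 -m jog '[0,0,-20,0,0,0,0,-20,0,0,0,0,0,0,0]'; python3 tilt.py|tail -2;python3 -m jog '[0,0,20,0,0,0,0,20,0,0,0,0,0,0,0]'; python3 tilt.py|tail -2
```

```text
time: 10.4
tool_pos: [426.2, 302.7, 202.4]
tcp_rot: [-3.062, 0.059, 1.347]
contact_force: [0.1, 0.3, 0.3]
grip_width: 92.2
[-5.19 -2.28] [0.46778888 0.43417412 1.52903027 0.00561977 1.27735733 0.69155743] [-6.22694655e-04 -6.78401845e-05 -2.97444311e-03 -9.49159230e-04
  1.67596276e-03  5.52481450e-04]
time: 10.7
tool_pos: [386.9, 311.7, 205.4]
tcp_rot: [-3.062, 0.059, 1.346]
contact_force: [0.2, 0.0, 0.4]
grip_width: 91.6
[-4.12 -1.75]
[-5.18 -2.26] [0.51763885 0.38513311 1.59862024 0.01092267 1.25613404 0.74050039] [-0.0238633   0.0191917  -0.03157471 -0.01451    -0.01420083 -0.0129843 ]
time: 11.0
tool_pos: [427.7, 302.8, 202.9]
tcp_rot: [-3.065, 0.058, 1.349]
contact_force: [-0.4, 0.5, 0.2]
grip_width: 92.1
[-4.12 -1.75]
[-5.03 -2.24] [0.46704667 0.43428814 1.52689475 0.00483751 1.27650313 0.68978721] [ 0.01808227 -0.01778676  0.02562462  0.01297293  0.01088319  0.00769576]
```

```bash
python3 -m jog '[0,0,0,40,0,0,0,0,40,0,0,0,0,0,0]'; python3 tilt.py|tail -2;python3 -m jog '[0,0,0,-20,0,0,0,0,-20,0,0,0,0,-20,0,0,0,0,-20,0,0,0,0,0,0]'; python3 tilt.py|tail -2
```

```text
time: 11.3
tool_pos: [422.4, 299.9, 122.6]
tcp_rot: [-3.068, 0.055, 1.347]
contact_force: [-1.3, -0.2, 0.8]
grip_width: 92.0
[-4.12 -1.75]
[-4.8 -2.1] [0.46652361 0.51389188 1.64491191 0.00553104 1.07425248 0.68956792] [ 0.00037925 -0.0578633  -0.08135906  0.00033929  0.0556261   0.00044197]
time: 11.8
tool_pos: [430.1, 303.8, 211.6]
tcp_rot: [-3.07, 0.053, 1.347]
contact_force: [0.4, -0.9, -0.9]
grip_width: 91.6
[-4.12 -1.75]
[-4.69 -2.04] [0.46656165 0.42684362 1.51274187 0.00532682 1.29128761 0.69046109] [ 0.00225801  0.00572198  0.02674332  0.00111084 -0.00539511 -0.00010336]
```

```bash
python3 -m jog '[0,0,0,45,0,0,0,0,45,0,0,0,0,0,0,0,0,0,0,0]'; python3 tilt.py|tail -1;python3 -m jog '[0,0,0,-15,0,0,0,0,-25,0,0,0,0,-25,0,0,0,0,-20,0,0,0,0,-15,0]'; python3 tilt.py|tail -1;python3 -m jog '[0,0,0,50,0,0,0,0,45,0,0,0,0,0,0,0,0,0,0,0]'; python3 tilt.py|tail -1
```

```text
time: 12.2
tool_pos: [425.1, 302.3, 125.5]
tcp_rot: [-3.077, 0.046, 1.347]
contact_force: [0.2, -1.1, -0.3]
grip_width: 91.7
  3.09456280e-04 -1.37555527e-03]
time: 12.7
tool_pos: [433.9, 306.3, 237.6]
tcp_rot: [-3.082, 0.042, 1.347]
contact_force: [0.7, -0.5, -0.5]
grip_width: 91.9
[-3.87 -1.61] [0.46739689 0.40354529 1.47281055 0.00550009 1.33825841 0.69087076] [-0.0012643  -0.14123943 -0.30283979 -0.00135791  0.41464417  0.00076246]
time: 13.1
tool_pos: [434.6, 307.4, 155.8]
tcp_rot: [-3.101, 0.027, 1.347]
contact_force: [-0.6, -0.2, 0.6]
grip_width: 91.9
[-2.61 -0.97] [0.46863391 0.47432643 1.60243418 0.00617091 1.11309651 0.69045372] [ 0.00140921  0.00286129  0.00940323 -0.00030368  0.00933661  0.00191808]
```

```bash
python3 -m jog '[0,0,0,-10,0,0,0,0,-20,0,0,0,0,-25,0,0,0,0,-25,0,0,0,0,-15,0]';python3 -m jog '[0,0,0,50,0,0,0,0,45,0,0,0,0,0,0,0,0,0,0,0]'; python3 tilt.py|tail -2;python3 -m jog '[0,0,0,-10,0,0,0,0,-20,0,0,0,0,-25,0,0,0,0,-25,0,0,0,0,-15,0]';python3 -m jog '[0,0,0,50,0,0,0,0,45,0,0,0,0,0,0,0,0,0,0,0]'; python3 tilt.py|tail -2; python3 g.py 446.8 293 69.7
```

```text
time: 13.6
tool_pos: [441.4, 310.3, 267.6]
tcp_rot: [-3.111, 0.018, 1.346]
contact_force: [0.7, -0.3, -0.7]
grip_width: 91.8
time: 14.0
tool_pos: [445.7, 313.2, 189.2]
tcp_rot: [-3.134, -0.001, 1.346]
contact_force: [0.6, -0.2, 1.2]
grip_width: 91.6
[-4.12 -1.75]
[-0.44  0.15] [0.46878586 0.43723441 1.55957951 0.00626994 1.15048078 0.69062666] [-0.00129584 -0.00211517  0.00271397 -0.00044251  0.01685581  0.00026105]
time: 14.5
tool_pos: [448.4, 314.0, 302.3]
tcp_rot: [3.138, -0.01, 1.346]
contact_force: [1.0, 0.7, 0.5]
grip_width: 92.0
time: 14.9
tool_pos: [455.6, 318.4, 224.9]
tcp_rot: [3.115, -0.029, 1.347]
contact_force: [0.7, -0.7, 1.5]
grip_width: 91.7
[-4.12 -1.75]
[1.84 1.31] [0.4689214  0.39988709 1.51386825 0.00627439 1.18884735 0.69073996] [ 0.00181994 -0.00193281  0.00241676 -0.00087258  0.01702976 -0.00063593]
t 14.9 [455.6 318.4 224.9] yaw 77.19 F [ 0.7 -0.7  1.5] w 91.7 q6 0.69
tx -26.72 ty -3.0 turn 7.49
```

```bash
python3 -m jog '[0,-8,0,0,2.5,0,-10,0,0,2.5,0,-8,-2,0,2.5,0,0,0,0,0,0,0,0,0,0]'; python3 tilt.py|tail -2; python3 g.py 446.8 293 69.7;python3 -m jog '[0,0,0,-20,0,0,0,0,-20,0,0,0,0,0,0]'; python3 tilt.py|tail -2; python3 g.py 446.8 293 69.7
```

```text
time: 15.4
tool_pos: [450.6, 294.6, 237.4]
tcp_rot: [3.107, -0.046, 1.211]
contact_force: [-0.0, 0.2, 0.2]
grip_width: 91.8
[-4.12 -1.75]
[2.77 1.75] [0.4325519  0.34823226 1.55743661 0.00810744 1.17917734 0.79056196] [-0.00376455 -0.02303367 -0.01200014 -0.00112618  0.0174148   0.00555234]
t 15.4 [450.6 294.6 237.4] yaw 69.37 F [-0.   0.2  0.2] w 91.8 q6 0.79
tx -2.85 ty -2.98 turn -0.33
time: 15.7
tool_pos: [449.4, 293.9, 280.9]
tcp_rot: [3.105, -0.048, 1.213]
contact_force: [0.1, 0.1, 0.6]
grip_width: 91.9
[-4.12 -1.75]
[2.91 1.82] [0.4321041  0.31039762 1.48950679 0.0080095  1.28225773 0.7889387 ] [ 0.00094469  0.02426805  0.03469734  0.00090255 -0.02214801 -0.00556632]
t 15.7 [449.4 293.9 280.9] yaw 69.49 F [0.1 0.1 0.6] w 91.9 q6 0.79
tx -1.71 ty -2.12 turn -0.21
```

```bash
python3 -m jog '[0,0,0,0,0,0,0,0,0,0,0,0,0,0,0]'; python3 tilt.py|tail -2; python3 -m jog '[0,0,0,15,0,0,0,0,25,0,0,0,0,25,0,0,0,0,25,0,0,0,0,15,0]';python3 -m jog '[0,0,0,-50,0,0,0,0,-40,0,0,0,0,0,0,0,0,0,0,0]'; python3 tilt.py|tail -2; python3 g.py 446.8 293 69.7
```

```text
time: 16.0
tool_pos: [449.2, 294.0, 279.6]
tcp_rot: [3.106, -0.047, 1.214]
contact_force: [0.0, 0.6, 0.0]
grip_width: 91.4
[-4.12 -1.75]
[2.85 1.8 ] [0.43248814 0.31164294 1.49111138 0.00808889 1.28053775 0.78828424] [ 0.00089658  0.00543138  0.00613952  0.0015487  -0.0052479  -0.00216858]
time: 16.5
tool_pos: [454.5, 297.6, 170.3]
tcp_rot: [3.106, -0.047, 1.214]
contact_force: [-0.2, 0.8, 0.3]
grip_width: 91.6
time: 16.9
tool_pos: [447.5, 293.5, 253.3]
tcp_rot: [3.119, -0.034, 1.214]
contact_force: [0.1, 0.3, 0.2]
grip_width: 91.5
[-4.12 -1.75]
[1.89 1.36] [0.43292513 0.33776053 1.5266073  0.00822288 1.23727491 0.78746083] [-0.0012761  -0.0156224  -0.03243076  0.00022714  0.01614803 -0.00276294]
t 16.9 [447.5 293.5 253.3] yaw 69.56 F [0.1 0.3 0.2] w 91.5 q6 0.79
tx -0.71 ty -0.49 turn -0.14
```

```bash
python3 -m jog '[0,0,0,15,0,0,0,0,25,0,0,0,0,25,0,0,0,0,25,0,0,0,0,15,0]';python3 -m jog '[0,0,0,-50,0,0,0,0,-40,0,0,0,0,0,0,0,0,0,0,0]'; python3 tilt.py|tail -2;  python3 -m jog '[0,0,0,15,0,0,0,0,25,0,0,0,0,25,0,0,0,0,25,0,0,0,0,15,0]';python3 -m jog '[0,0,0,-50,0,0,0,0,-30,0,0,0,0,0,0,0,0,0,0,0]'; python3 tilt.py|tail -2;python3 g.py 446.8 293 69.7
```

```text
time: 17.4
tool_pos: [449.7, 295.5, 141.3]
tcp_rot: [3.121, -0.032, 1.214]
contact_force: [-0.1, -0.2, 0.1]
grip_width: 91.7
time: 17.8
tool_pos: [442.9, 291.5, 220.8]
tcp_rot: [3.138, -0.015, 1.214]
contact_force: [-0.4, 0.5, -0.2]
grip_width: 91.6
[0.49 0.71] [0.43315791 0.37093757 1.57032519 0.00828984 1.1872888  0.78696628] [ 5.82254891e-04 -1.19484456e-02 -2.13017683e-02  9.87793235e-04
  8.37428416e-03 -6.80450646e-05]
time: 18.3
tool_pos: [441.1, 291.6, 106.9]
tcp_rot: [3.141, -0.011, 1.214]
contact_force: [0.2, 0.1, -0.6]
grip_width: 92.0
time: 18.7
tool_pos: [435.4, 288.1, 174.5]
tcp_rot: [-3.123, 0.008, 1.214]
contact_force: [0.6, 0.7, -0.7]
grip_width: 91.7
[-1.18 -0.07] [0.43341246 0.42142285 1.63179609 0.00847443 1.10765708 0.78657741] [ 5.27618075e-04 -2.60830516e-05  4.34842481e-04  2.29167547e-03
  8.00518948e-04 -1.55106467e-04]
t 18.7 [435.4 288.1 174.5] yaw 69.55 F [ 0.6  0.7 -0.7] w 91.7 q6 0.79
tx 8.57 ty 8.99 turn -0.15
```

```bash
python3 -m jog '[0,4,4,0,0,0,4,4,0,0,0,0,0,0,0]'; python3 tilt.py|tail -2;python3 g.py 446.8 293 69.7; python3 -m jog '[0,0,0,40,0,0,0,0,30,0,0,0,0,0,0]'; python3 tilt.py|tail -2;python3 g.py 446.8 293 69.7
```

```text
time: 19.0
tool_pos: [444.9, 292.4, 170.4]
tcp_rot: [-3.119, 0.012, 1.214]
contact_force: [0.8, 0.3, 0.1]
grip_width: 91.8
[-4.12 -1.75]
[-1.48 -0.21] [0.43324187 0.44609811 1.60346799 0.00840434 1.1170678  0.78655339] [ 0.00041789  0.00996564  0.02041548  0.00103184 -0.00314193 -0.00013521]
t 19.0 [444.9 292.4 170.4] yaw 69.55 F [0.8 0.3 0.1] w 91.8 q6 0.79
tx 1.21 ty 1.57 turn -0.15
time: 19.3
tool_pos: [443.9, 292.5, 98.0]
tcp_rot: [-3.12, 0.012, 1.214]
contact_force: [0.6, -0.5, -0.4]
grip_width: 91.6
[-4.12 -1.75]
[-1.42 -0.18] [0.43413449 0.53662552 1.68478722 0.00935527 0.94391729 0.78578179] [ 0.00084067 -0.03013863 -0.03373101 -0.00036295  0.03504648  0.00041578]
t 19.3 [443.9 292.5  98. ] yaw 69.54 F [ 0.6 -0.5 -0.4] w 91.6 q6 0.79
tx 1.52 ty 2.54 turn -0.16
```

```bash
python3 -m jog '[0,0,0,-10,0,0,0,0,-20,0,0,0,0,-25,0,0,0,0,-10,0]';python3 -m jog '[0,0,0,45,0,0,0,0,25,0,0,0,0,0,0,0,0,0,0,0]'; python3 tilt.py|tail -2;python3 g.py 446.8 293 69.7
```

```text
time: 19.7
tool_pos: [446.1, 292.9, 169.0]
tcp_rot: [-3.119, 0.012, 1.214]
contact_force: [1.0, -0.8, 0.6]
grip_width: 91.7
time: 20.1
tool_pos: [449.2, 295.1, 106.8]
tcp_rot: [-3.131, -0.0, 1.214]
contact_force: [-0.2, 0.2, 0.3]
grip_width: 91.6
[-0.54  0.23] [0.43437346 0.52571024 1.67397912 0.00940524 0.94885692 0.78582914] [-1.34186503e-03  9.83150621e-04  2.37032727e-03  5.53243582e-04
  1.63548404e-03 -3.25495413e-05]
t 20.1 [449.2 295.1 106.8] yaw 69.55 F [-0.2  0.2  0.3] w 91.6 q6 0.79
tx -2.75 ty -1.48 turn -0.15
```

```bash
python3 -m jog '[0,-1.5,-1,17,0,0,-1.3,-0.5,17,0,0.3,0,0,14,0,0.6,0,0,0,0]'; python3 tilt.py|tail -2;python3 g.py 446.8 293 69.7; python3 -m jog '[0.8,0,0,0,0,0.8,0,0,0,0,0.8,0,0,0,0,0.8,0,0,0,0]';python3 tilt.py|tail -2;python3 g.py 446.8 293 69.7
```

```text
time: 20.5
tool_pos: [450.2, 295.0, 64.9]
tcp_rot: [-3.139, -0.008, 1.214]
contact_force: [0.0, -0.8, -0.3]
grip_width: 80.3
[-4.12 -1.75]
[0.04 0.5 ] [0.43339141 0.58352173 1.71559665 0.01029549 0.83826365 0.78328733] [ 0.00110949 -0.04166755 -0.03706569  0.00206473  0.03135813 -0.00033486]
t 20.5 [450.2 295.   64.9] yaw 69.56 F [ 0.  -0.8 -0.3] w 80.3 q6 0.78
tx -3.06 ty -2.52 turn -0.14
time: 20.9
tool_pos: [452.6, 296.2, 69.7]
tcp_rot: [3.139, -0.013, 1.214]
contact_force: [0.3, 0.8, 0.2]
grip_width: 48.2
[-4.12 -1.75]
[0.4  0.67] [0.43348501 0.57708942 1.71032    0.01032221 0.84288762 0.78335725] [ 0.0017634  -0.01272657 -0.00856073  0.000303    0.00528622  0.0010023 ]
t 20.9 [452.6 296.2  69.7] yaw 69.56 F [0.3 0.8 0.2] w 48.2 q6 0.78
tx -5.02 ty -4.37 turn -0.14
```

```bash
python3 -m jog '[0.6,-3,-3,6,0,0.6,-2,-1.5,6,0,0.6,0,0,0,0,0.6,0,0,0,0]'; python3 tilt.py|tail -2;python3 g.py 446.8 293 69.7
```

```text
time: 21.3
tool_pos: [446.1, 292.9, 56.9]
tcp_rot: [3.139, -0.014, 1.214]
contact_force: [0.4, 0.4, -0.7]
grip_width: 37.0
[-4.12 -1.75]
[0.41 0.67] [0.43304994 0.58699308 1.74048695 0.01069779 0.80271804 0.78226839] [ 0.00114971  0.00575091  0.01080553 -0.00156352 -0.00506041 -0.00055471]
t 21.3 [446.1 292.9  56.9] yaw 69.57 F [ 0.4  0.4 -0.7] w 37.0 q6 0.78
tx 0.36 ty 0.64 turn -0.13
```

Aligned and well centred. Grip.

```bash
python3 -m jog '[1,0,0,0,0,1,0,0,0,0,1,0,0,0,0]'; python3 g.py 446.8 293 69.7; python3 -m jog '[1,0,0,-4,0,1,0,0,-8,0,1,0,0,-10,0,1,0,0,0,0]'; python3 tilt.py|tail -2; python3 g.py 446.8 293 69.7
python3 - <<'E'
from h import *
snap('side','s5')
E
```

```text
time: 21.6
tool_pos: [446.0, 292.8, 56.7]
tcp_rot: [3.139, -0.013, 1.214]
contact_force: [-0.2, 0.4, -0.4]
grip_width: 30.1
t 21.6 [446.  292.8  56.7] yaw 69.56 F [-0.2  0.4 -0.4] w 30.1 q6 0.78
tx 0.42 ty 0.65 turn -0.14
time: 22.0
tool_pos: [445.6, 292.4, 80.1]
tcp_rot: [3.14, -0.012, 1.214]
contact_force: [0.9, 0.7, -2.3]
grip_width: 29.8
[-4.12 -1.75]
[0.31 0.63] [0.43267627 0.55083707 1.72349565 0.01020071 0.85773973 0.78271032] [ 0.00025155  0.01124083  0.01528107  0.00018036 -0.00693879 -0.00149941]
t 22.0 [445.6 292.4  80.1] yaw 69.56 F [ 0.9  0.7 -2.3] w 29.8 q6 0.78
tx 0.96 ty 0.96 turn -0.14
```

View pics/s5.png

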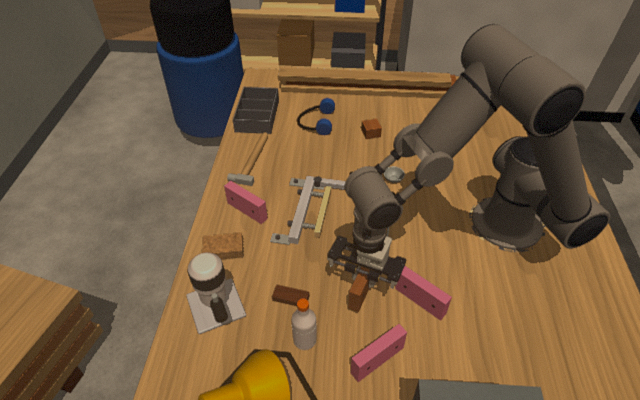

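```bash
python3 -m jog '[1,-10,7,0,0,1,-20,14,0,0,1,-24,16,0,0,1,-24,16,0,0,1,-24,16,0,0]'; python3 tilt.py|tail -2; python3 g.py 528 6 83.55
```

```text
time: 22.55
tool_pos: [474.4, 169.0, 77.9]
tcp_rot: [3.141, -0.012, 1.221]
contact_force: [0.6, -0.4, -2.2]
grip_width: 29.8
[-4.12 -1.75]
[0.26 0.61] [0.18436054 0.51465842 1.80535287 0.01320433 0.81526516 0.52524153] [-0.61351204 -0.04888758  0.11607905  0.00239637 -0.06188944 -0.61437119]
t 22.55 [474.4 169.   77.9] yaw 69.95 F [ 0.6 -0.4 -2.2] w 29.8 q6 0.53
tx -134.78 ty 106.27 turn -13.6
```

```bash
python3 -m jog '[1,-24,18,0,-2,1,-24,18,0,-2,1,-24,18,0,-2,1,-20,15,0,-2,1,-10,8,0,-2]'; python3 tilt.py|tail -2; python3 g.py 528 6 83.55
```

```text
time: 23.05
tool_pos: [518.9, 38.2, 75.8]
tcp_rot: [3.141, -0.009, 1.399]
contact_force: [0.5, -0.3, -2.6]
grip_width: 29.9
[-4.12 -1.75]
[0.12 0.52] [-0.07914472  0.54308236  1.75633327  0.01244658  0.84086804  0.08465277] [-0.23612449  0.06930316 -0.12256418  0.00736109  0.07256946 -0.58857526]
t 23.05 [518.9  38.2  75.8] yaw 80.14 F [ 0.5 -0.3 -2.6] w 29.9 q6 0.08
tx -30.18 ty 14.49 turn -3.41
```

```bash
python3 -m jog '[1,-6,4,0,-1.5,1,-6,3,0,-1.5,1,-6,2,0,-0.4,1,-3,1,0,0,1,0,0,0,0]'; python3 tilt.py|tail -2; python3 g.py 524.4 -23.8 83.55
python3 - <<'E'
from h import *
snap('top','top6');snap('wrist','w6');snap('side','s6')
c,im,d=load('top6');cv2.imwrite('pics/t6.png',cv2.resize(im[150:300,270:430],None,fx=4,fy=4)[:,:,::-1])
c,im,d=load('side0');c,im,d=load('s6');cv2.imwrite('pics/s6c.png',cv2.resize(im[130:290,260:460],None,fx=4,fy=3.75)[:,:,::-1])
E
```

```text
time: 23.55
tool_pos: [525.3, 9.0, 74.4]
tcp_rot: [-3.141, -0.008, 1.455]
contact_force: [-0.3, 0.4, -3.0]
grip_width: 29.7
[-4.12 -1.75]
[0.   0.48] [-0.13344813  0.55335775  1.74087519  0.01115253  0.84844284 -0.02515268] [-0.00587893 -0.00078281  0.00698046  0.00176737  0.00192318  0.00110444]
t 23.55 [525.3   9.   74.4] yaw 83.37 F [-0.3  0.4 -3. ] w 29.7 q6 -0.03
tx -32.72 ty 2.86 turn -0.18
```

View pics/t6.png

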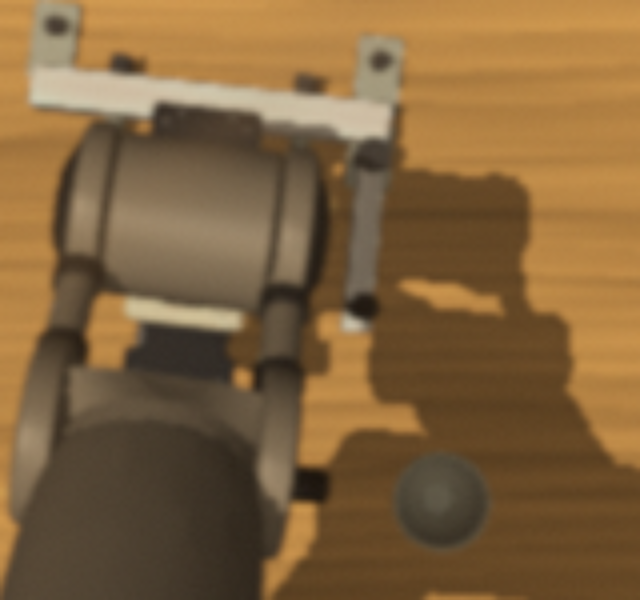

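View pics/w6.png

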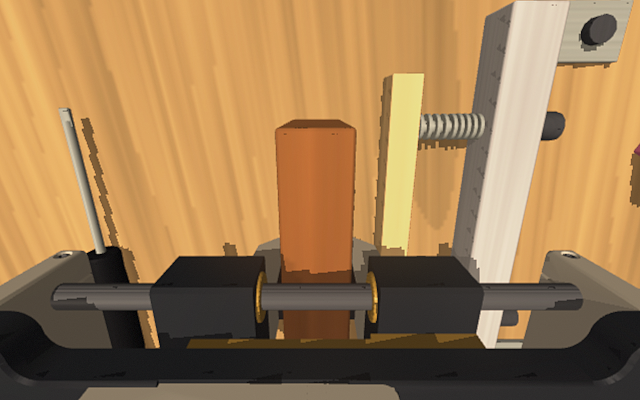

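View pics/s6c.png

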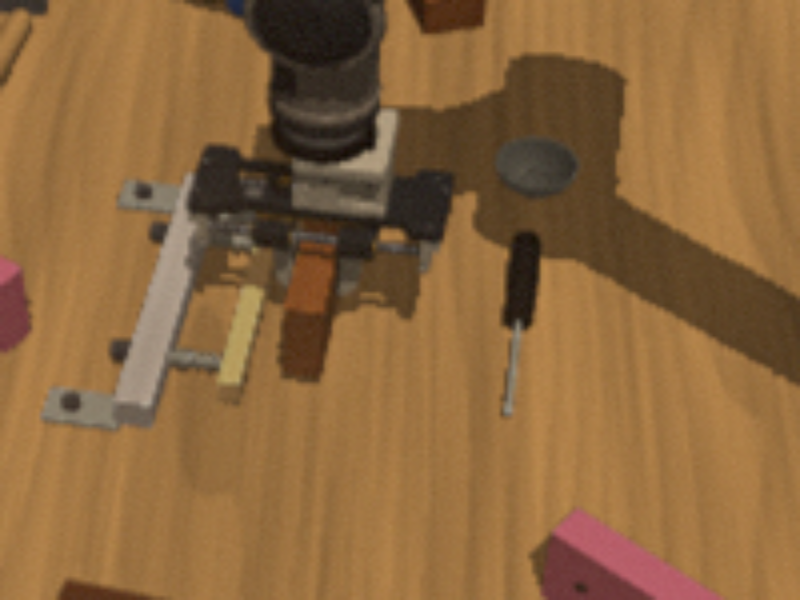

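Wrist view: the held rail (top end at (316,124)) is parallel to the yellow face (385–423, 73). Now checking its yaw against the face and its end position.

```bash
cat > rl.py <<'E'
from meas import *
import sys
def run(n,ztop):
    c,im,d=load(n);P=cloud(c,d);z=P[...,2]
    v,u=np.mgrid[0:400,0:640]
    h=cv2.cvtColor(im,cv2.COLOR_RGB2HSV);H,S,V=[h[...,i].astype(int) for i in range(3)]
    m=(u>230)&(u<400)&(v>100)&(v<250)&(abs(z-ztop)<6)&((H<14)|(H>175))&(S>120)
    q=P[m];print('z',np.median(q[:,2]),len(q))
    def ed(pts,zp):
        q=np.array([ray(c,x,y,zp)[:2] for x,y in pts],np.float32);l=cv2.fitLine(q,cv2.DIST_HUBER,0,.01,.01).ravel();return round(np.degrees(np.arctan2(l[1],l[0]))%180,2),l[2:].round(1)
    L=[];R=[]
    for y in range(140,240):
        xs=np.nonzero(m[y])[0]
        if len(xs)>20:L.append((xs[0]-.5,y));R.append((xs[-1]+.5,y))
    print('rail edges',ed(L,ztop),ed(R,ztop))
    ys=[np.nonzero(m[:,x])[0][0]-.5 for x in range(295,340) if m[:,x].any()]
    y0=np.median(ys);e=ray(c,316,y0,ztop);print('end',y0,e.round(1))
    f=(u>350)&(u<450)&(v>80)&(v<240)&(H>=20)&(H<36)&(z>24)&(z<32)&(S>70)
    L=[];R=[]
    for y in range(85,235):
        xs=np.nonzero(f[y])[0]
        if len(xs)>15:L.append((xs[0]-.5,y));R.append((xs[-1]+.5,y))
    print('face front/back',ed(L,28),ed(R,28),len(L))
    # jig coords
    ex=np.array([.9937,-.1123]);ey=np.array([.1123,.9937]);o=np.array([597.8,2.1])
    print('end jig',(e[:2]-o)@ex,(e[:2]-o)@ey)
    m2=im.copy();m2[m]=(0,255,0);m2[f]=(0,0,255);cv2.imwrite('pics/mm.png',m2[:,:,::-1])
run(sys.argv[1],float(sys.argv[2]))
E
python3 rl.py w6 97.6
```

```text
z 97.2481458052212 9310
rail edges (np.float32(83.59), array([516.7,  63.5], dtype=float32)) (np.float32(83.84), array([546.3,  66.1], dtype=float32))
end 126.5 [534.2  85.5  97.6]
face front/back (np.float32(83.62), array([574.2,  55.5], dtype=float32)) (np.float32(83.63), array([591.1,  53.5], dtype=float32)) 150
end jig -72.6040763044614 75.72210860976023
```

View pics/mm.png

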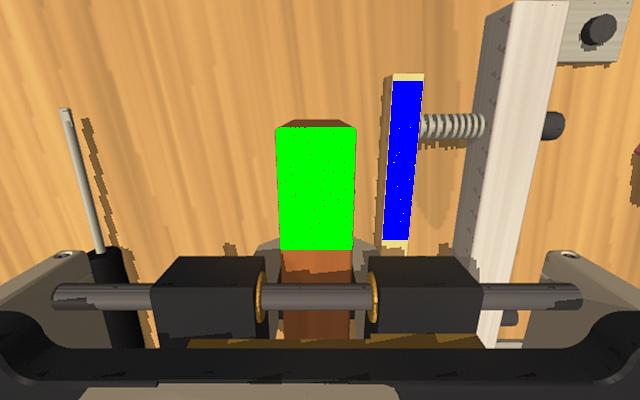

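```bash
python3 -m jog '[1,-8,0,0,0,1,-10,0,0,0,1,-8,0,0,0,1,-4,0,0,0,1,0,0,0,0]'; python3 tilt.py|tail -2; python3 g.py 520.7 -37.6 83.6
```

```text
time: 24.2
tool_pos: [521.4, -22.0, 74.3]
tcp_rot: [-3.141, -0.008, 1.457]
contact_force: [-0.1, 0.3, -2.5]
grip_width: 29.7
[-4.12 -1.75]
[0.01 0.48] [-0.19378213  0.54866324  1.75077059  0.01106834  0.84363329 -0.08777296] [-0.00523469 -0.0009748   0.00214471  0.00251426  0.00019632 -0.00257024]
t 24.2 [521.4 -22.   74.3] yaw 83.5 F [-0.1  0.3 -2.5] w 29.7 q6 -0.09
tx -15.59 ty 1.11 turn -0.1
```

Moved about 31 mm, so roughly 9.5 mm of gap to the stop remains. Lowering now.

```bash
python3 -m jog '[1,0,0,6,0,1,0,0,6,0,1,0,0,2,0,1,0,0,0,0]'; python3 g.py 520.7 -37.6 83.6; python3 -m jog '[1,0,0,1.5,0,1,0,0,0.5,0]';python3 g.py 520.7 -37.6 83.6; python3 tilt.py|tail -2
```

```text
time: 24.6
tool_pos: [521.2, -21.7, 58.8]
tcp_rot: [-3.14, -0.009, 1.457]
contact_force: [-0.0, 0.6, -2.4]
grip_width: 29.8
t 24.6 [521.2 -21.7  58.8] yaw 83.48 F [-0.   0.6 -2.4] w 29.8 q6 -0.09
tx -15.88 ty 1.36 turn -0.12
time: 24.8
tool_pos: [521.2, -21.5, 56.8]
tcp_rot: [-3.14, -0.008, 1.458]
contact_force: [-1.6, -1.6, 4.8]
grip_width: 29.8
t 24.8 [521.2 -21.5  56.8] yaw 83.53 F [-1.6 -1.6  4.8] w 29.8 q6 -0.09
tx -16.1 ty 1.28 turn -0.07
[-4.12 -1.75]
[-0.02  0.49] [-0.19287488  0.57638895  1.76352582  0.0116176   0.80374801 -0.08796881] [ 0.00142406  0.00171524 -0.0002732  -0.0036098  -0.00280279 -0.00169645]
```

```bash
python3 -m jog '[1,-3,0,-0.4,0,1,-3,0,0,0,1,0,0,0,0]'; python3 g.py 520.7 -37.6 83.6; python3 -m jog '[1,-1,0,0,0,1,0,0,0,0]';python3 g.py 520.7 -37.6 83.6; python3 tilt.py|tail -2
```

```text
time: 25.1
tool_pos: [520.8, -27.8, 57.4]
tcp_rot: [-3.141, -0.008, 1.458]
contact_force: [-0.7, 0.4, -2.6]
grip_width: 29.7
t 25.1 [520.8 -27.8  57.4] yaw 83.55 F [-0.7  0.4 -2.6] w 29.7 q6 -0.1
tx -9.79 ty 1.05 turn -0.05
time: 25.3
tool_pos: [520.6, -29.0, 57.3]
tcp_rot: [-3.141, -0.009, 1.458]
contact_force: [0.1, -0.6, -1.6]
grip_width: 30.1
t 25.3 [520.6 -29.   57.3] yaw 83.53 F [ 0.1 -0.6 -1.6] w 30.1 q6 -0.1
tx -8.54 ty 1.07 turn -0.07
[0.02 0.49] [-0.20747621  0.5750006   1.76446344  0.01171449  0.80361926 -0.10262055] [ 1.08991915e-03  7.80482704e-05  1.33671490e-04  2.28110399e-03
 -2.37706664e-04  1.83991400e-03]
```

```bash
python3 -m jog '[1,-1,0,0,0,1,0,0,0,0]'|sed -n '2p;4p'; python3 -m jog '[1,-1,0,0,0,1,0,0,0,0]'|sed -n '2p;4p'
python3 - <<'E'
from h import *
c,im,d=snap('top','top7');cv2.imwrite('pics/t7.png',cv2.resize(im[160:250,310:400],None,fx=6,fy=6)[:,:,::-1])
E
```

```text
tool_pos: [520.4, -30.0, 57.2]
contact_force: [0.1, -0.2, -1.0]
tool_pos: [520.3, -30.9, 57.2]
contact_force: [-0.0, 0.3, -2.5]
```

View pics/t7.png

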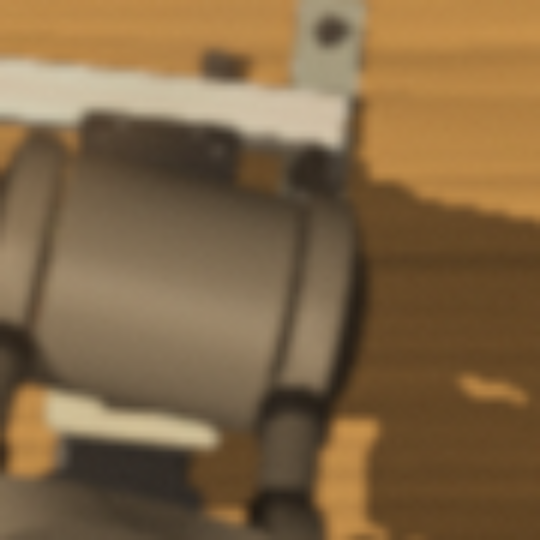

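The top view hides the rail's end, so I'll carry on by force in small steps.

```bash
for i in 1; do python3 -m jog '[1,-1,0,0,0,1,0,0,0,0]'|sed -n '2p;4p'; python3 -m jog '[1,-1,0,0,0,1,0,0,0,0]'|sed -n '2p;4p';  python3 - <<'E'
from h import *
print(np.mean([get_obs()['contact_force'] for _ in range(20)],0))
E
done
```

```text
tool_pos: [520.2, -31.4, 57.3]
contact_force: [0.5, -0.9, -2.4]
tool_pos: [520.1, -32.0, 57.4]
contact_force: [0.6, 1.0, -1.8]
[ 0.59858235  1.00504128 -1.79695206]
```

```bash
for i in 1; do python3 -m jog '[1,-1,0,0,0,1,0,0,0,0]'|sed -n '2p;4p'; python3 -m jog '[1,0,0,0,0]'|sed -n '2p;4p'; done
```

```text
tool_pos: [519.9, -32.8, 57.4]
contact_force: [-0.1, 1.9, -1.6]
tool_pos: [519.9, -32.8, 57.4]
contact_force: [0.8, 2.5, -1.9]
```

```bash
python3 -m jog '[1,0,5,0,0,1,0,6,0,0,1,0,6,0,0,1,0,5,0,0,1,0,0,0,0]'; python3 tilt.py|tail -2; python3 g.py 547.8 -36 83.6
```

```text
time: 26.95
tool_pos: [541.9, -34.7, 56.8]
tcp_rot: [-3.136, -0.012, 1.457]
contact_force: [-0.6, 2.9, -0.1]
grip_width: 29.9
[-0.27  0.71] [-0.21118263  0.60687125  1.69833329  0.01492578  0.84360957 -0.10735283] [ 8.91836765e-04  2.05711334e-04 -1.04568425e-03 -2.53904508e-03
  5.55377558e-03 -9.70557557e-05]
t 26.95 [541.9 -34.7  56.8] yaw 83.48 F [-0.6  2.9 -0.1] w 29.9 q6 -0.11
tx -0.62 ty 5.97 turn -0.12
```

```bash
python3 -m jog '[1,0,4,0,0,1,0,4,0,0,1,0,4,0,0,1,0,0,0,0]'; python3 tilt.py|tail -2; python3 g.py 564.4 -37 83.6;python3 - <<'E'
from h import *
snap('wrist','w8')
E
python3 rl.py w8 80
```

```text
time: 27.35
tool_pos: [552.6, -35.7, 56.8]
tcp_rot: [-3.13, -0.012, 1.457]
contact_force: [-0.3, 2.5, -1.9]
grip_width: 30.1
[-4.12 -1.75]
[-0.58  0.77] [-0.20873989  0.62354524  1.66220671  0.01437432  0.86860763 -0.1045368 ] [ 0.00172937 -0.00147564  0.00343902 -0.00385716  0.00303287 -0.00010667]
t 27.35 [552.6 -35.7  56.8] yaw 83.49 F [-0.3  2.5 -1.9] w 30.1 q6 -0.1
tx 0.02 ty 11.86 turn -0.11
z 79.94943830217801 9296
rail edges (np.float32(83.76), array([544.1,  18.3], dtype=float32)) (np.float32(84.24), array([573.5,  18.6], dtype=float32))
end 126.5 [561.6  40.4  80. ]
face front/back (np.float32(87.09), array([579.2,  18.9], dtype=float32)) (np.float32(83.58), array([590.6,  15.2], dtype=float32)) 150
end jig -40.30185558283147 34.03772813082688
```

View pics/w8.png

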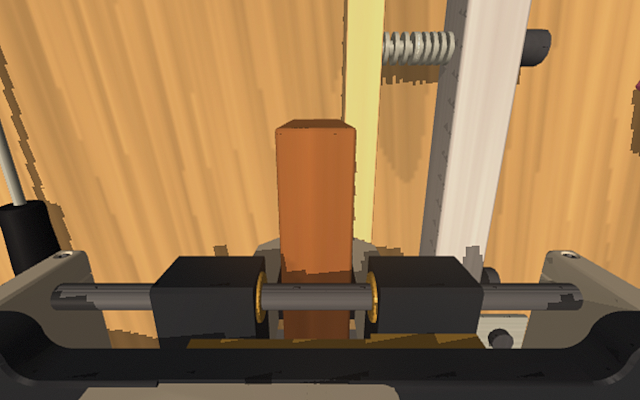

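```bash
python3 -m jog '[1,0,2.5,0,0,1,0,2.5,0,0,1,0,0,0,0]'; python3 tilt.py|tail -2; python3 g.py 564.4 -37 83.6; python3 -m jog '[1,0,0,0,0]'
```

```text
time: 27.7
tool_pos: [554.2, -35.8, 57.0]
tcp_rot: [-3.122, -0.012, 1.457]
contact_force: [-0.3, 3.2, -3.6]
grip_width: 30.1
[-4.12 -1.75]
[-1.06  0.82] [-0.20801833  0.62898684  1.65015299  0.01323941  0.88364439 -0.10327117] [-0.0009234  -0.00494161  0.00480205 -0.00241837  0.00595746 -0.00260496]
t 27.7 [554.2 -35.8  57. ] yaw 83.5 F [-0.3  3.2 -3.6] w 30.1 q6 -0.1
tx -0.01 ty 10.27 turn -0.1
time: 27.8
tool_pos: [554.2, -35.8, 56.9]
tcp_rot: [-3.121, -0.012, 1.458]
contact_force: [-2.2, 3.1, -0.9]
grip_width: 29.9
```

```bash
python3 -m jog '[1,0,8,0,0,1,0,0,0,0]'; python3 tilt.py|tail -2; python3 g.py 564.4 -37 83.6
```

```text
time: 28.0
tool_pos: [558.8, -36.2, 57.0]
tcp_rot: [-3.113, -0.012, 1.458]
contact_force: [-2.4, 2.8, -1.3]
grip_width: 29.5
[-4.12 -1.75]
[-1.57  0.89] [-0.20661124  0.63888604  1.62880718  0.0122294   0.90388078 -0.10155565] [-0.00031077 -0.01550418  0.02986011 -0.00917334  0.02578834 -0.00073068]
t 28.0 [558.8 -36.2  57. ] yaw 83.53 F [-2.4  2.8 -1.3] w 29.5 q6 -0.1
tx -0.18 ty 5.68 turn -0.07
```

```bash
cat > pl.py <<'E'
from meas import *
import sys
def plane(n,zt):
    c,im,d=load(n);P=cloud(c,d);z=P[...,2];v,u=np.mgrid[0:400,0:640]
    h=cv2.cvtColor(im,cv2.COLOR_RGB2HSV);H,S,V=[h[...,i].astype(int) for i in range(3)]
    m=(u>282)&(u<348)&(v>135)&(v<245)&(abs(z-zt)<6);q=P[m]
    A=np.c_[q[:,:2]-q[:,:2].mean(0),np.ones(len(q))];s=np.linalg.lstsq(A,q[:,2],rcond=None)[0]
    print(n,'rail top slope deg (x,y)',np.degrees(s[:2]).round(2),'z',s[2].round(1))
for i in range(1,len(sys.argv),2): plane(sys.argv[i],float(sys.argv[i+1]))
E
python3 -c "
from h import *
snap('wrist','w9');snap('side','s9')
c,im,d=load('s9');cv2.imwrite('pics/s9c.png',cv2.resize(im[130:290,260:460],None,fx=4,fy=3.75)[:,:,::-1])"
python3 pl.py w6 97.6 w8 80 w9 80; python3 rl.py w9 80
```

```text
w6 rail top slope deg (x,y) [-0.01 -0.16] z 97.3
w8 rail top slope deg (x,y) [-0.62  0.15] z 80.0
w9 rail top slope deg (x,y) [-1.61  0.28] z 80.2
z 80.16183576620612 9340
rail edges (np.float32(83.82), array([550.6,  17.6], dtype=float32)) (np.float32(84.05), array([579.8,  14.5], dtype=float32))
end 126.5 [568.1  39.8  80. ]
face front/back (np.float32(87.69), array([585.,  20.], dtype=float32)) (np.float32(83.49), array([597.3,  24.6], dtype=float32)) 147
end jig -33.765562491754295 34.16428249677821
```

View pics/s9c.png

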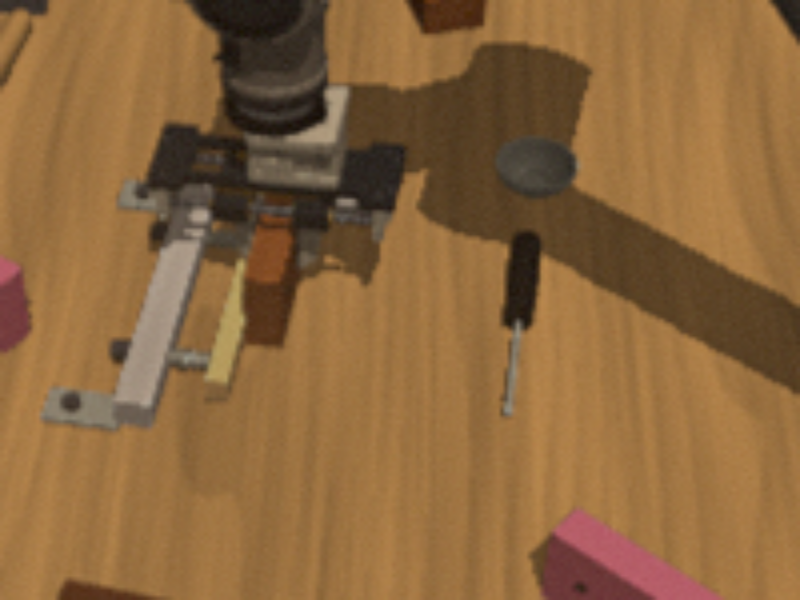

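Pressed about 9.5 mm so far, but the tool and rail have tilted 1.6° toward the fence. I'll back off, let the rail stand flat, square up the tool and press again.

```bash
python3 -m jog '[1,0,-4,0,0,1,0,-5,0,0,1,0,-4,0,0,1,0,0,0,0]'; python3 tilt.py|tail -2; python3 g.py 564.4 -37 83.6
```

```text
time: 28.5
tool_pos: [546.6, -35.1, 57.3]
tcp_rot: [-3.118, -0.012, 1.458]
contact_force: [-1.4, 3.0, -2.5]
grip_width: 29.4
[-4.12 -1.75]
[-1.28  0.82] [-0.2091693   0.61957197  1.66907875  0.01205437  0.87786658 -0.10469237] [-0.00105848  0.00336864 -0.00238137  0.0028086  -0.00011443  0.00180115]
t 28.5 [546.6 -35.1  57.3] yaw 83.56 F [-1.4  3.  -2.5] w 29.4 q6 -0.1
tx 0.16 ty 17.89 turn -0.04
```

Open, let the rail stand, and raise the tool in gentle rows followed by an abrupt drop to bring the tilt back.

```bash
python3 -m jog '[0,0,0,0,0,0,0,0,0,0,0,0,0,0,0,0,0,0,0,0,0,0,0,0,0]'; python3 g.py 546.6 -35.1 83.6; python3 -m jog '[0,0,0,-10,0,0,0,0,-20,0,0,0,0,-25,0,0,0,0,-25,0,0,0,0,-15,0]';python3 -m jog '[0,0,0,50,0,0,0,0,25,0,0,0,0,0,0,0,0,0,0,0]'; python3 tilt.py|tail -2;python3 g.py 546.6 -35.1 83.6
```

```text
time: 29.0
tool_pos: [548.3, -37.2, 58.6]
tcp_rot: [-3.122, -0.009, 1.458]
contact_force: [-0.9, -0.0, -0.6]
grip_width: 65.0
t 29.0 [548.3 -37.2  58.6] yaw 83.55 F [-0.9 -0.  -0.6] w 65.0 q6 -0.1
tx 1.85 ty -1.95 turn -0.05
time: 29.5
tool_pos: [549.1, -38.3, 157.2]
tcp_rot: [-3.118, -0.009, 1.458]
contact_force: [-0.7, 0.3, -0.6]
grip_width: 91.3
time: 29.9
tool_pos: [552.0, -38.4, 88.6]
tcp_rot: [-3.132, -0.008, 1.459]
contact_force: [0.3, -0.2, -0.3]
grip_width: 91.4
[-4.12 -1.75]
[-0.49  0.49] [-0.21145362  0.57599891  1.64115287  0.00815596  0.93453035 -0.10410278] [-0.00173184  0.00285237  0.00042923  0.00067331  0.00146098  0.00023006]
t 29.9 [552.  -38.4  88.6] yaw 83.57 F [ 0.3 -0.2 -0.3] w 91.4 q6 -0.1
tx 2.66 ty -5.76 turn -0.03
```

```bash
python3 -m jog '[0,0,-1,-10,0,0,0,-1,-20,0,0,0,-1,-25,0,0,0,-1,-25,0,0,0,-1,-15,0]';python3 -m jog '[0,0,0,50,0,0,0,0,45,0,0,0,0,0,0,0,0,0,0,0]'; python3 tilt.py|tail -2;python3 g.py 546.6 -35.1 83.6; python3 -c "
from h import *
snap('wrist','w10');snap('top','top10')"; python3 pl.py w10 80; python3 rl.py w10 80
```

```text
time: 30.4
tool_pos: [548.4, -38.9, 194.4]
tcp_rot: [-3.137, -0.007, 1.459]
contact_force: [0.2, -0.2, -0.5]
grip_width: 92.0
time: 30.8
tool_pos: [555.2, -39.6, 112.2]
tcp_rot: [3.123, -0.005, 1.459]
contact_force: [0.0, 0.2, -0.2]
grip_width: 92.0
[-4.12 -1.75]
[1.12 0.14] [-0.21224003  0.53627609  1.63473033  0.00789932  0.95206278 -0.10501256] [-0.00084176  0.00719906  0.01403225  0.00061059  0.00767381 -0.000622  ]
t 30.8 [555.2 -39.6 112.2] yaw 83.6 F [ 0.   0.2 -0.2] w 92.0 q6 -0.11
tx 3.47 ty -9.03 turn -0.0
w10 rail top slope deg (x,y) [-0.41  0.07] z 79.8
z 79.80397558423785 6933
rail edges (np.float32(83.63), array([5.347e+02, 2.000e-01], dtype=float32)) (np.float32(83.96), array([564.7,   5.7], dtype=float32))
end 113.5 [564.8  39.6  80. ]Traceback (most recent call last):
  File "rl.py", line 28, in <module>
    run(sys.argv[1],float(sys.argv[2]))
    ~~~^^^^^^^^^^^^^^^^^^^^^^^^^^^^^^^^
  File "rl.py", line 23, in run
    print('face front/back',ed(L,28),ed(R,28),len(L))
                            ~~^^^^^^
  File "rl.py", line 10, in ed
    q=np.array([ray(c,x,y,zp)[:2] for x,y in pts],np.float32);l=cv2.fitLine(q,cv2.DIST_HUBER,0,.01,.01).ravel();return round(np.degrees(np.arctan2(l[1],l[0]))%180,2),l[2:].round(1)
                                                                ~~~~~~~~~~~^^^^^^^^^^^^^^^^^^^^^^^^^^^^
cv2.error: OpenCV(4.12.0) /io/opencv/modules/imgproc/src/linefit.cpp:618: error: (-215:Assertion failed) npoints2 >= 0 || npoints3 >= 0 in function 'fitLine'
```

View pics/w10.png

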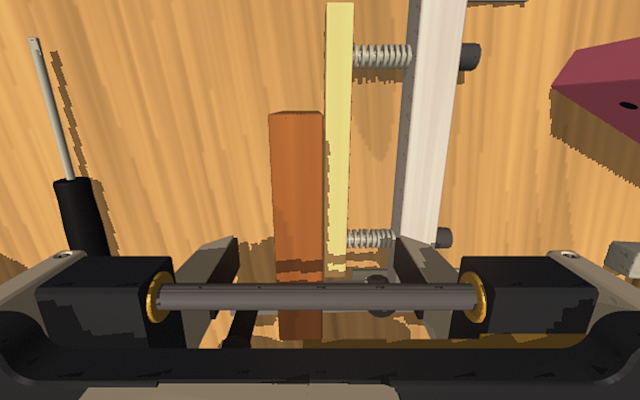

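Run:
```python
from meas import *
c,im,d=load('top10');cv2.imwrite('pics/t10.png',cv2.resize(im[150:250,300:400],None,fx=6,fy=6)[:,:,::-1])
```

View pics/t10.png

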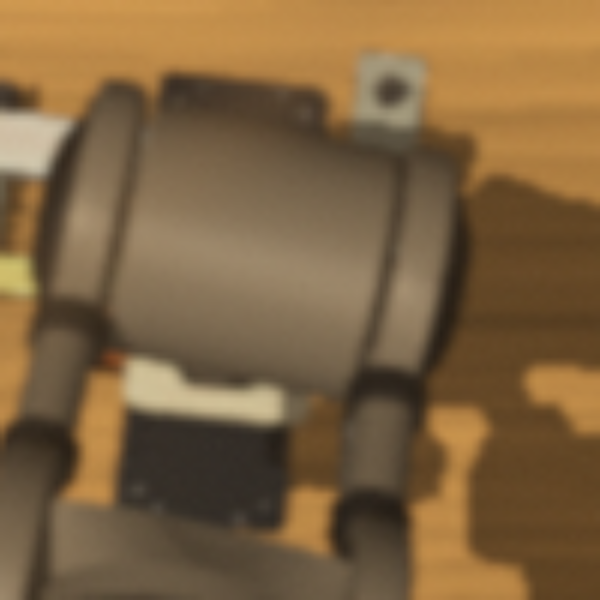

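```bash
python3 -m jog '[0,15,0,-15,0,0,30,0,-15,0,0,35,0,0,0,0,30,0,0,0,0,20,0,0,0]'; python3 tilt.py|tail -2
python3 - <<'E'
from meas import *
c,im,d=snap('top','top11');cv2.imwrite('pics/t11.png',cv2.resize(im[150:250,280:400],None,fx=6,fy=6)[:,:,::-1])
E
```

```text
time: 31.4
tool_pos: [574.1, 90.5, 156.2]
tcp_rot: [3.106, -0.005, 1.453]
contact_force: [1.1, -0.0, -0.1]
grip_width: 91.8
[2.08 0.05] [2.44045937e-02 5.14035953e-01 1.53054179e+00 6.06772721e-05
 1.06064599e+00 1.42177916e-01] [ 0.35750018  0.05352563 -0.18017147 -0.02037172  0.09268652  0.3652373 ]
```

View pics/t11.png

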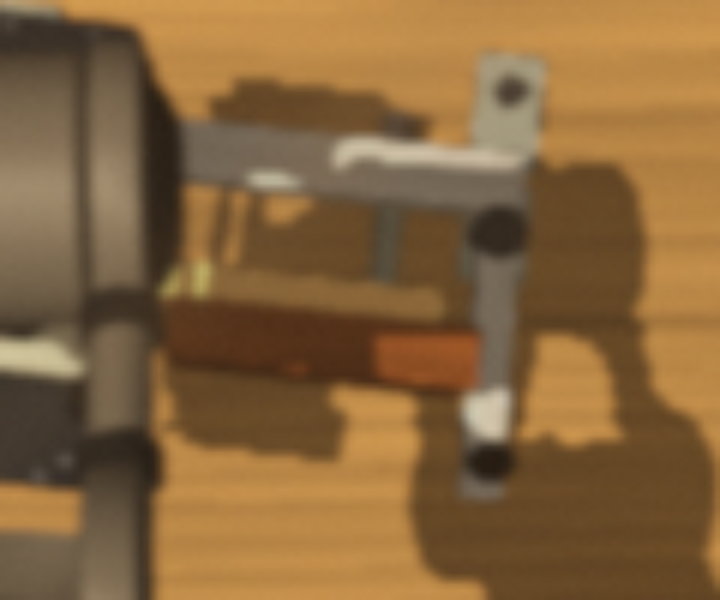

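The rail's end is against the stop arm and its face lies along the fence. Checking the arm's angle.

Run:
```python
from meas import *
c,im,d=load('top11');P=cloud(c,d);z=P[...,2]
v,u=np.mgrid[0:400,0:640];h=cv2.cvtColor(im,cv2.COLOR_RGB2HSV);V=h[...,2].astype(int);S=h[...,1].astype(int)
def cen(m): q=np.argwhere(m)[:,::-1].astype(np.float32);(x,y),r=cv2.minEnclosingCircle(q);return q.mean(0),r,len(q)
k=cen((u>354)&(u<368)&(v>220)&(v<232)&(V<60)); hb=cen((u>354)&(u<371)&(v>181)&(v<196)&(V<60));print(k,hb)
q=P[(u>354)&(u<368)&(v>218)&(v<234)&(z>66)];print('knob depth',q.mean(0) if len(q) else None)
K_=ray(c,*k[0],73)[:2];H_=ray(c,*hb[0],31)[:2];print(K_,H_)
r=K_-H_;print('ang',np.degrees(np.arctan2(r[1],r[0])))
L=[];R=[]
for y in range(199,216):
    row=(z[y]>20)&(z[y]<34)&(S[y]<95);xs=[x for x in range(352,372) if row[x]]
    print(y,xs[:1],xs[-1:],end=' ')
```

```text
(array([361.2069 , 226.75862], dtype=float32), 3.2060062885284424, 29) (array([362.73914, 188.19565], dtype=float32), 4.031229019165039, 46)
knob depth [ 489.0407964  -115.02775616   73.35765129]
[ 487.85486653 -112.80335879] [ 603.1614163  -123.34329372]
ang 174.77722433403693
199 [359] [365] 200 [359] [365] 201 [359] [365] 202 [359] [365] 203 [359] [365] 204 [360] [365] 205 [361] [364] 206 [361] [364] 207 [361] [364] 208 [361] [364] 209 [361] [364] 210 [360] [364] 211 [360] [364] 212 [360] [364] 213 [360] [364] 214 [360] [364] 215 [359] [364]
```

Two estimates say the arm is about 1.3–1.5° short of square: the knob/hub line, and the rail end sitting about 1 mm past nominal. The rail must have pushed it. There is time to fix it, so I'll go round and nudge the knob back with closed fingers.

```bash
python3 -m jog '[1,-20,-5,-10,0,1,-40,-7,-10,0,1,-46,-7,-5,0,1,-46,-7,0,0,1,-46,-7,0,0]';python3 -m jog '[1,-40,-7,0,0,1,-25,-3,0,0,1,-10,0,0,0,1,0,0,0,0]'; python3 tilt.py|tail -2; python3 g.py 490 -140 83.6; python3 -c "
from h import *
snap('wrist','w12')"
```

```text
time: 31.95
tool_pos: [521.1, -99.6, 190.1]
tcp_rot: [3.089, -0.006, 1.469]
contact_force: [1.0, -0.3, -0.0]
grip_width: 56.3
time: 32.35
tool_pos: [502.4, -182.9, 197.0]
tcp_rot: [3.078, -0.001, 1.462]
contact_force: [-0.2, 1.3, 0.5]
grip_width: 24.5
[-4.12 -1.75]
[ 3.64 -0.35] [-0.50662808  0.3788985   1.63168774  0.02891008  1.07261224 -0.41076759] [-0.00206229 -0.02136702 -0.00495438  0.0076599   0.01382791  0.00642423]
t 32.35 [ 502.4 -182.9  197. ] yaw 83.76 F [-0.2  1.3  0.5] w 24.5 q6 -0.41
tx 41.32 ty -17.01 turn 0.16
```

View pics/w12.png

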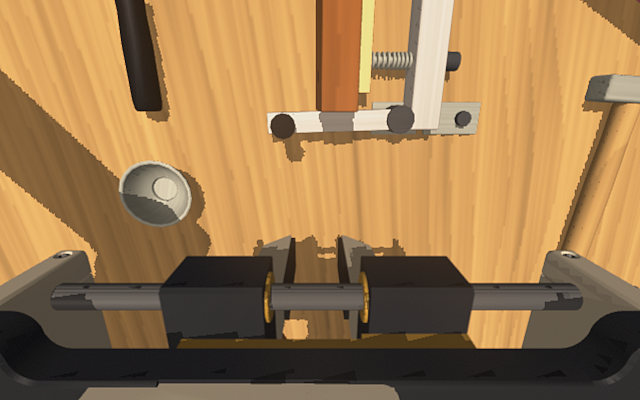

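A clear view: arm from knob (283,126) to hub (400,119), with the rail end on it at (340,110). Measuring the arm's outer edge.

```bash
cat > am.py <<'E'
from meas import *
import sys
c,im,d=load(sys.argv[1]);P=cloud(c,d);z=P[...,2]
v,u=np.mgrid[0:400,0:640];h=cv2.cvtColor(im,cv2.COLOR_RGB2HSV);H,S,V=[h[...,i].astype(int) for i in range(3)]
def ed(pts,zp):
    q=np.array([ray(c,x,y,zp)[:2] for x,y in pts],np.float32);l=cv2.fitLine(q,cv2.DIST_HUBER,0,.01,.01).ravel();return round(np.degrees(np.arctan2(l[1],l[0]))%180,2),l[2:].round(1)
x0,x1,y0,y1=map(int,sys.argv[2:6])
m=(S<75)&(z>18)&(z<34)&(v>y0)&(v<y1)
B=[];T=[]
for x in range(x0,x1):
    ys=np.nonzero(m[:,x])[0]
    if len(ys)>8:B.append((x,ys[-1]+.5));T.append((x,ys[0]-.5))
print('arm bottom edge',ed(B,27),'top',ed(T,27),len(B))
m2=im.copy();m2[m]=(0,255,0)
for dk,zz,n in (((V<80)&(u>265)&(u<300)&(v>y0-5)&(v<y1+8),73,'knob'),((V<105)&(S<90)&(u>384)&(u<416)&(v>98)&(v<138),31,'hub')):
    q=P[dk&(abs(z-zz)<3)];
    if len(q):(x,y),r=cv2.minEnclosingCircle(q[:,:2].astype(np.float32));print(n,x,y,r,np.median(q,0))
cv2.imwrite('pics/ma.png',m2[:,:,::-1])
# rail/face
f=(H>=20)&(H<36)&(z>24)&(z<32)&(S>70)&(u>350)&(u<385)
L=[];R=[]
for y in range(5,85):
    xs=np.nonzero(f[y])[0]
    if len(xs)>6:R.append((xs[-1]+.5,y));L.append((xs[0]-.5,y))
print('face',ed(L,28),ed(R,28))
b=(S<75)&(z>24)&(z<34)&(u>405)&(u<460)
L=[];R=[]
for y in range(3,95):
    xs=np.nonzero(b[y])[0]
    if len(xs)>10:L.append((xs[0]-.5,y));R.append((xs[-1]+.5,y))
print('bar',ed(L,30),ed(R,30))
E
python3 am.py w12 300 380 100 140
```

```text
arm bottom edge (np.float32(174.9), array([ 548.2, -129.3], dtype=float32)) top (np.float32(175.23), array([ 532. , -108.6], dtype=float32)) 80
knob 489.6550598144531 -114.36653900146484 10.080937385559082 [ 489.73601293 -114.34206182   72.94439536]
hub 604.085205078125 -124.33055114746094 13.712753295898438 [ 603.44072132 -123.95228114   30.9866426 ]
face (np.float32(83.78), array([569. , -53.6], dtype=float32)) (np.float32(83.67), array([579.3, -54.6], dtype=float32))
bar (np.float32(83.66), array([619.3, -61.8], dtype=float32)) (np.float32(83.81), array([651. , -56.9], dtype=float32))
```

```bash
python3 -m jog '[1,10,-6,20,0,1,11,-6,35,0,1,5,-6,35,0,1,0,-6,25,0,1,0,0,0,0]'; python3 tilt.py|tail -2; python3 g.py 490 -140 83.6
```

```text
time: 32.9
tool_pos: [492.7, -147.0, 81.1]
tcp_rot: [3.07, -0.0, 1.47]
contact_force: [-0.2, 0.2, -0.5]
grip_width: 0.9
[-4.12 -1.75]
[ 4.06 -0.4 ] [-0.4533367   0.50005742  1.82426764  0.03622539  0.7507156  -0.37846057] [ 0.03683339 -0.03692676 -0.04744748  0.00314585  0.02918914  0.01268213]
t 32.9 [ 492.7 -147.    81.1] yaw 84.24 F [-0.2  0.2 -0.5] w 0.9 q6 -0.38
tx 6.69 ty -3.39 turn 0.64
```

```bash
python3 -m jog '[1,2,-2,10,0.3,1,4,-1,8,0.3,1,0,0,0,0]'|sed -n '2p;4p'; python3 -m jog '[1,5,0,0,0,1,0,0,0,0]'|sed -n '2p;4p'; python3 -m jog '[1,2,0,0,0,1,0,0,0,0]'|sed -n '2p;4p'
```

```text
tool_pos: [494.1, -138.9, 64.4]
contact_force: [-0.0, -0.2, 0.7]
tool_pos: [495.3, -134.1, 65.5]
contact_force: [0.3, 0.1, 0.4]
tool_pos: [496.0, -132.6, 66.3]
contact_force: [0.2, -0.9, -1.9]
```

```bash
python3 -m jog '[1,1.5,0,0.5,0,1,0,0,0,0]'|sed -n '2p;4p';python3 -m jog '[1,1.5,0,0.5,0,1,0,0,0,0]'|sed -n '2p;4p'
```

```text
tool_pos: [496.3, -131.6, 66.4]
contact_force: [-1.1, -0.9, -0.5]
tool_pos: [496.6, -130.4, 66.1]
contact_force: [-2.4, -1.3, 0.2]
```

```bash
python3 -m jog '[1,1.5,0,0.5,0,1,0,0,0,0]'|sed -n '2p;4p';python3 -m jog '[1,1.5,0,0.5,0,1,0,0,0,0]'|sed -n '2p;4p'; python3 tilt.py|tail -2|head -1
```

```text
tool_pos: [497.0, -129.1, 65.8]
contact_force: [-2.3, -2.5, 0.8]
tool_pos: [497.4, -127.7, 65.4]
contact_force: [-1.2, -2.9, 1.2]
[ 4.57 -0.74] [-0.41214583  0.5216762   1.84701247  0.03134805  0.6948645  -0.3264231 ] [-2.94131288e-03 -6.91993025e-05 -2.62388117e-03  1.72331220e-03
```

```bash
python3 -m jog '[1,-8,0,0,0,0.6,-15,0,-10,0,0,-20,3,-35,0,0,-12,4,-45,0,0,0,4,-35,0]'|sed -n '2p;4p'; python3 -m jog '[0,0,0,0,0]'|sed -n '2p;4p'; python3 -c "
from h import *
snap('wrist','w13')"; python3 am.py w13 300 380 80 160
```

```text
tool_pos: [489.8, -181.7, 188.8]
contact_force: [0.7, -0.1, 0.5]
tool_pos: [492.1, -183.4, 193.4]
contact_force: [0.2, 0.2, -0.3]
arm bottom edge (np.float32(170.17), array([ 537.7, -122.5], dtype=float32)) top (np.float32(170.08), array([ 539.3, -103. ], dtype=float32)) 75
knob 490.7895812988281 -104.40436553955078 9.972091674804688 [ 489.68577883 -104.00152119   72.94695114]
hub 603.83984375 -124.23603057861328 13.680403709411621 [ 601.27690385 -123.9682438    30.85213053]
face (np.float32(83.53), array([573.7, -44.6], dtype=float32)) (np.float32(83.65), array([579. , -56.5], dtype=float32))
bar (np.float32(83.65), array([618.8, -63.3], dtype=float32)) (np.float32(84.83), array([649.4, -68.6], dtype=float32))
```

View pics/ma.png

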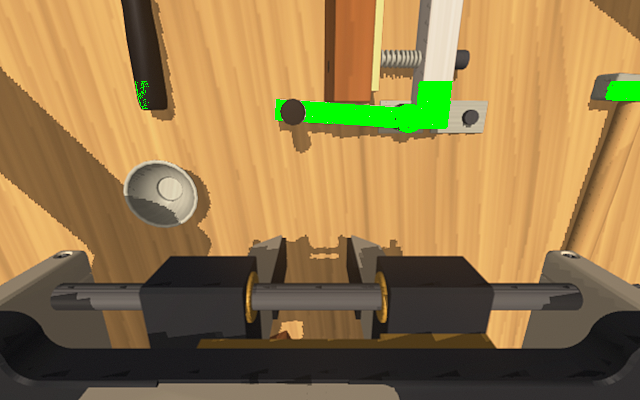

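The nudge overshot: the arm is now at 170.1°, about 3.5° past square, because the fingers met the knob sooner than I had worked out. The rail end, when seated, can push it back to flush. First I'll go over the rail and square up the tool.

```bash
python3 -m jog '[0,15,5,0,0,0,30,7,0,0,0,40,9,0,0,0,40,9,0,0,0,30,6,0,0]'|sed -n '1,2p'; python3 -m jog '[0,8,0,15,0,0,0,0,25,0,0,0,0,25,0,0,0,0,15,0]'|sed -n '2p'; python3 -m jog '[0,0,0,-50,0,0,0,0,-45,0,0,0,0,0,0]'|sed -n '1,2p'; python3 tilt.py|tail -2|head -1; python3 g.py 546 -28 83.6
```

```text
time: 35.55
tool_pos: [541.8, -30.2, 187.0]
tool_pos: [546.6, -14.9, 100.1]
time: 36.25
tool_pos: [536.2, -13.4, 183.1]
[-4.12 -1.75]
t 36.25 [536.2 -13.4 183.1] yaw 83.9 F [ 1.   0.6 -0.7] w 92.0 q6 -0.08
tx -13.44 ty 11.34 turn 0.3
```

```bash
python3 tilt.py|tail -2; python3 -m jog '[0,-4,3,15,0.3,0,-5,3,25,0,0,-4,3,25,0,0,0,2,15,0]'|sed -n '2p'; python3 -m jog '[0,0,0,-50,0,0,0,0,-45,0,0,0,0,0,0]'|sed -n '1,3p'; python3 tilt.py|tail -2; python3 g.py 546 -28 83.6; python3 -c "
from h import *
snap('wrist','w14')"
```

```text
[-4.12 -1.75]
[1.8  0.58] [-0.17654478  0.41164869  1.62115831  0.01756214  1.07961915 -0.07799072] [ 0.0012874   0.08536264  0.08481564  0.00476601 -0.05663828 -0.00679038]
tool_pos: [546.7, -25.7, 97.1]
time: 36.95
tool_pos: [539.1, -25.7, 179.4]
tcp_rot: [3.141, -0.019, 1.46]
[-4.12 -1.75]
[0.14 1.09] [-0.20030325  0.43591867  1.59208211  0.02140249  1.11506928 -0.09904805] [ 0.0006475   0.08519096  0.09202077  0.0037499  -0.06253342 -0.00257742]
t 36.95 [539.1 -25.7 179.4] yaw 83.66 F [ 0.5 -0.3 -0.1] w 91.6 q6 -0.1
tx -1.48 ty 7.13 turn 0.06
```

View pics/w14.png

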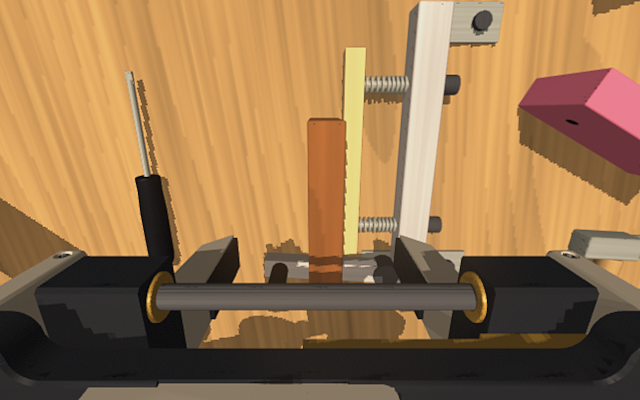

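Run:
```python
from meas import *
c,im,d=load('w14');P=cloud(c,d);z=P[...,2];v,u=np.mgrid[0:400,0:640]
h=cv2.cvtColor(im,cv2.COLOR_RGB2HSV);H,S,V=[h[...,i].astype(int) for i in range(3)]
m=(u>295)&(u<360)&(v>105)&(v<252)&(abs(z-80)<5)&((H<14)|(H>175))
ex=np.array([.9937,-.1123]);ey=np.array([.1123,.9937]);o=np.array([597.8,2.1])
q=P[m][:,:2]-o;X=q@ex;Y=q@ey
print('jig x',np.percentile(X,[1,99]),'y max',np.percentile(Y,99.7),len(q))
b=[X[abs(Y-yy)<3] for yy in (30,20,0,-10)];print([np.percentile(k,[1,99]).round(1) for k in b if len(k)])
```

```text
jig x [-61.43965762 -32.8610063 ] y max 39.56724694660465 4666
[array([-61.4, -33.7]), array([-61.5, -33.4]), array([-61.6, -32.8]), array([-61.7, -32.5])]
```

```bash
python3 -m jog '[0,-1,4,25,0,0,0,4,40,0,0.3,0,0,30,0,0.3,0,0,15,0,0.5,0,0,0,0]'|sed -n '1,2p'; python3 tilt.py|tail -2; python3 g.py 546.8 -27.8 83.6
```

```text
time: 37.5
tool_pos: [539.9, -23.4, 53.8]
[-4.12 -1.75]
[-0.7   1.33] [-0.1962827   0.61104703  1.70143029  0.02722397  0.84572537 -0.10411388] [ 0.00102165  0.00268245 -0.0066799   0.00454927 -0.02970588 -0.00086518]
t 37.5 [539.9 -23.4  53.8] yaw 83.67 F [ 2.9 -1.   5.7] w 72.2 q6 -0.1
tx -3.64 ty 7.35 turn 0.07
```

```bash
python3 -m jog '[0.2,0,1,-12,0,0.2,-1,2,-22,0,0.2,-1,2,-25,0,0.2,-1,2,-22,0,0.2,0,0,-12,0]'|sed -n '1,2p'; python3 -m jog '[0.2,0,0,50,0,0.2,0,0,20,0,0.2,0,0,0,0,0.2,0,0,0,0]'|sed -n '1,2p'; python3 tilt.py|tail -2; python3 g.py 546.8 -27.8 83.6
```

```text
time: 38.0
tool_pos: [545.5, -28.7, 150.4]
time: 38.4
tool_pos: [548.6, -27.7, 88.9]
[-4.12 -1.75]
[-0.18  1.27] [-0.20134068  0.56778283  1.65675272  0.02636638  0.92468857 -0.10767365] [ 0.00116819 -0.00857403 -0.00244035 -0.00019344  0.00539862  0.00089465]
t 38.4 [548.6 -27.7  88.9] yaw 83.72 F [-0.5  0.6 -0.4] w 73.5 q6 -0.11
tx -0.29 ty -1.8 turn 0.12
```

```bash
python3 -m jog '[0.2,0,-1,-12,0,0.2,0,-1,-22,0,0.2,0,-1,-28,0,0.2,0,-1,-28,0,0.2,0,-1,-20,0]'|sed -n '1,2p'; python3 -m jog '[0.2,0,0,50,0,0.2,0,0,45,0,0.2,0,0,0,0,0.2,0,0,0,0]'|sed -n '1,2p'; python3 tilt.py|tail -2; python3 g.py 546.8 -27.8 83.6
```

```text
time: 38.9
tool_pos: [543.7, -29.7, 210.3]
time: 39.3
tool_pos: [550.6, -29.1, 129.4]
[-4.12 -1.75]
[1.45 0.94] [-0.20305624  0.50375828  1.63676963  0.02543396  0.97977027 -0.10796587] [-0.00054689  0.00292159  0.01328578 -0.00169401  0.00923544  0.00019503]
t 39.3 [550.6 -29.1 129.4] yaw 83.77 F [-0.9 -0.2  0.8] w 73.8 q6 -0.11
tx 0.83 ty -3.96 turn 0.17
```

```bash
python3 -m jog '[0.3,0,-2,15,0,0.4,0,-2,22,0,0.5,0,-1,16,0,0.6,0,0,6,0,0.6,0,0,0,0]'|sed -n '1,2p'; python3 tilt.py|tail -2; python3 g.py 546.8 -27.8 83.6
```

```text
time: 39.8
tool_pos: [554.3, -29.0, 83.0]
[-4.12 -1.75]
[2.52 0.73] [-0.20161895  0.56481033  1.68553066  0.02824449  0.85091922 -0.11122693] [-0.00043805 -0.02973468 -0.02390594 -0.00158664  0.02231074  0.0003013 ]
t 39.8 [554.3 -29.   83. ] yaw 83.8 F [-0.5  0.1  0.6] w 39.1 q6 -0.11
tx 0.35 ty -7.58 turn 0.2
```

```bash
python3 -m jog '[0.4,0,-4,3,0,0.4,0,-4,7,0,0.4,0,-2,8,0,0.5,0,-1,5,0,0.5,0,0,0,0]'|sed -n '1,2p'; python3 tilt.py|tail -2; python3 g.py 546.8 -27.8 83.6
```

```text
time: 40.3
tool_pos: [545.8, -27.8, 62.0]
[2.88 0.65] [-0.20274437  0.58219275  1.73164941  0.03028511  0.78093612 -0.11528672] [ 1.62140356e-04 -3.61568719e-03 -3.33731258e-03 -1.10050672e-04
 -4.75692845e-04  4.26774549e-05]
t 40.3 [545.8 -27.8  62. ] yaw 83.81 F [-0.4  0.3  0.7] w 46.9 q6 -0.12
tx 0.13 ty 1.01 turn 0.21
```

```bash
python3 -m jog '[0.6,0,0.5,2,0,1,0,0,1,0,1,0,0,0,0,1,0,0,0,0,1,0,0,0,0]'; python3 tilt.py|tail -2; python3 g.py 546.8 -27.8 83.6
```

```text
time: 40.8
tool_pos: [546.5, -27.9, 58.5]
tcp_rot: [3.094, -0.017, 1.463]
contact_force: [-0.5, -0.5, -0.3]
grip_width: 29.9
[2.84 0.66] [-0.20252575  0.58889415  1.73126201  0.03039885  0.77539861 -0.11529468] [-5.07103465e-04  1.27539798e-03 -9.22041706e-04 -7.27641290e-04
  2.14565946e-04 -4.68832995e-05]
t 40.8 [546.5 -27.9  58.5] yaw 83.81 F [-0.5 -0.5 -0.3] w 29.9 q6 -0.12
tx 0.09 ty 0.27 turn 0.21
```

```bash
python3 -m jog '[1,-2,0,0,0,1,-2,0,0,0,1,0,0,0,0]'; python3 -m jog '[1,-1.5,0,0,0,1,0,0,0,0]'; python3 g.py 546.3 -32.4 83.6; python3 -c "
from h import *
snap('wrist','w15')"; python3 rl.py w15 81; python3 pl.py w15 81;python3 tilt.py|tail -2
```

```text
time: 41.1
tool_pos: [545.9, -30.4, 58.6]
tcp_rot: [3.094, -0.019, 1.462]
contact_force: [-0.3, -0.8, -1.2]
grip_width: 29.9
time: 41.3
tool_pos: [545.7, -31.4, 58.7]
tcp_rot: [3.094, -0.02, 1.462]
contact_force: [-0.0, 0.3, -1.0]
grip_width: 30.2
t 41.3 [545.7 -31.4  58.7] yaw 83.77 F [-0.   0.3 -1. ] w 30.2 q6 -0.13
tx -0.9 ty 0.74 turn 0.17
z 80.65924160066831 9024
rail edges (np.float32(83.7), array([536.3,  24.9], dtype=float32)) (np.float32(83.48), array([564.3,  14.1], dtype=float32))
end 128.5 [552.9  43.9  81. ]
face front/back (np.float32(87.28), array([574.2,  22.2], dtype=float32)) (np.float32(83.55), array([588.1,  26.7], dtype=float32)) 150
end jig -49.29021233144353 36.480563919962755
w15 rail top slope deg (x,y) [ 2.74 -0.05] z 80.7
[-4.12 -1.75]
[2.82 0.84] [-0.21122194  0.58806219  1.73253182  0.0352073   0.77620907 -0.12659212] [ 0.0007272   0.00092903 -0.00076542  0.00130176 -0.00146117  0.00313083]
```

```bash
python3 -m jog '[1,-1.5,0,0,0,1,0,0,0,0]'; python3 -m jog '[1,0,6,0,0,1,0,8,0,0,1,0,0,0,0]';python3 tilt.py|tail -2; python3 g.py 564 -37 83.6; python3 -c "
from h import *
snap('wrist','w16')"; python3 rl.py w16 80; python3 pl.py w16 80
```

```text
time: 41.55
tool_pos: [545.4, -32.7, 58.7]
tcp_rot: [3.095, -0.021, 1.462]
contact_force: [-0.4, 2.0, -0.6]
grip_width: 30.3
time: 41.85
tool_pos: [556.4, -33.9, 58.5]
tcp_rot: [3.104, -0.021, 1.462]
contact_force: [-0.6, 3.6, 4.3]
grip_width: 29.9
[-4.12 -1.75]
[2.26 0.94] [-0.21133761  0.60671096  1.69275734  0.03373158  0.8073052  -0.12536597] [-0.00017863 -0.00733006  0.01364786 -0.0029871   0.00693791 -0.00159355]
t 41.85 [556.4 -33.9  58.5] yaw 83.78 F [-0.6  3.6  4.3] w 29.9 q6 -0.13
tx -2.23 ty 7.88 turn 0.18
z 80.49190100150655 9050
rail edges (np.float32(83.81), array([546.9,  19.5], dtype=float32)) (np.float32(83.5), array([576.6,  22.1], dtype=float32))
end 127.5 [563.9  41.7  80. ]
face front/back (np.float32(87.27), array([584.6,  19.9], dtype=float32)) (np.float32(83.61), array([596.6,  16.5], dtype=float32)) 150
end jig -38.097477501766136 35.50939240233882
w16 rail top slope deg (x,y) [2.13 0.01] z 80.5
```

```bash
python3 -m jog '[1,0,8,0,0,1,0,0,0,0]';python3 -m jog '[1,0,4,0,0,1,0,0,0,0]';python3 tilt.py|tail -2; python3 -c "
from h import *
snap('wrist','w17')"; python3 rl.py w17 80; python3 pl.py w17 80
```

```text
time: 42.1
tool_pos: [561.2, -34.4, 58.3]
tcp_rot: [3.113, -0.021, 1.463]
contact_force: [-2.4, 3.4, 5.4]
grip_width: 30.1
time: 42.3
tool_pos: [561.6, -34.4, 58.1]
tcp_rot: [3.122, -0.021, 1.463]
contact_force: [-2.9, 2.7, 3.8]
grip_width: 30.0
[-4.12 -1.75]
[1.24 1.05] [-0.20927077  0.62126456  1.66228659  0.0302016   0.8409004  -0.1216243 ] [-0.00149837 -0.00912133  0.02122579 -0.00658465  0.03060774  0.00134081]
z 80.10538187014411 9039
rail edges (np.float32(83.75), array([552.5,  19. ], dtype=float32)) (np.float32(83.53), array([581.1,  12.3], dtype=float32))
end 127.5 [569.4  41.1  80. ]
face front/back (np.float32(87.24), array([588.9,  17.6], dtype=float32)) (np.float32(83.55), array([600.8,  16.3], dtype=float32)) 150
end jig -32.612354611985964 35.60335052973369
w17 rail top slope deg (x,y) [1.07 0.02] z 80.1
```

```bash
python3 -m jog '[1,0,7,0,0,1,0,0,0,0]';python3 tilt.py|tail -2; python3 -c "
from h import *
snap('wrist','w18')"; python3 rl.py w18 80; python3 pl.py w18 80
```

```text
time: 42.55
tool_pos: [564.1, -34.7, 58.0]
tcp_rot: [3.133, -0.021, 1.464]
contact_force: [-4.4, 3.0, 6.3]
grip_width: 29.8
[-4.12 -1.75]
[0.6  1.13] [-0.20824133  0.62929394  1.64532147  0.02824075  0.86094834 -0.11940297] [-0.00159288 -0.01601161  0.03501408 -0.00720844  0.03527279  0.00070157]
z 79.93122473661306 9032
rail edges (np.float32(83.73), array([555.2,  18.7], dtype=float32)) (np.float32(83.56), array([583.7,  12.1], dtype=float32))
end 127.5 [572.1  40.9  80. ]
face front/back (np.float32(87.3), array([590.9,  16.8], dtype=float32)) (np.float32(83.56), array([601.8,   8.6], dtype=float32)) 150
end jig -29.925021603302795 35.62815671554357
w18 rail top slope deg (x,y) [0.47 0.1 ] z 80.0
```

```bash
python3 -m jog '[1,0,2,0,0,1,0,0,0,0,1,0,0,0,0]';python3 tilt.py|tail -2; python3 -c "
from h import *
snap('wrist','w19');snap('side','s19');snap('top','top19');o=get_obs();print(o['time'],o['tool_pos'],o['contact_force'],o['dq'].round(3))
c,im,d=load('s19');cv2.imwrite('pics/s19c.png',cv2.resize(im[130:290,260:460],None,fx=4,fy=3.75)[:,:,::-1])
c,im,d=load('top19');cv2.imwrite('pics/t19c.png',cv2.resize(im[150:250,280:400],None,fx=6,fy=6)[:,:,::-1])"; python3 rl.py w19 80; python3 pl.py w19 80
```

```text
time: 42.9
tool_pos: [562.6, -34.5, 58.0]
tcp_rot: [3.142, -0.021, 1.463]
contact_force: [-4.8, 3.1, 4.9]
grip_width: 29.9
[-4.12 -1.75]
[0.13 1.19] [-0.2081743   0.63056796  1.6426223   0.02708508  0.87065078 -0.11804428] [-0.00156058 -0.0032268   0.0038657  -0.00134654  0.0119908   0.00222969]
43.05 [562.47527364 -34.49608371  57.95699371] [-5.30716159  3.66270459  3.78695536] [-0.001  0.001 -0.     0.    -0.002 -0.001]
z 79.90557318318459 9044
rail edges (np.float32(83.73), array([553.8,  18.8], dtype=float32)) (np.float32(83.71), array([582.8,  15.7], dtype=float32))
end 127.5 [570.7  41.   80. ]
face front/back (np.float32(87.27), array([589.1,  17. ], dtype=float32)) (np.float32(83.6), array([600.8,  16.4], dtype=float32)) 150
end jig -31.25491206464013 35.620340520308034
w19 rail top slope deg (x,y) [0.01 0.16] z 79.9
```

View pics/s19c.png

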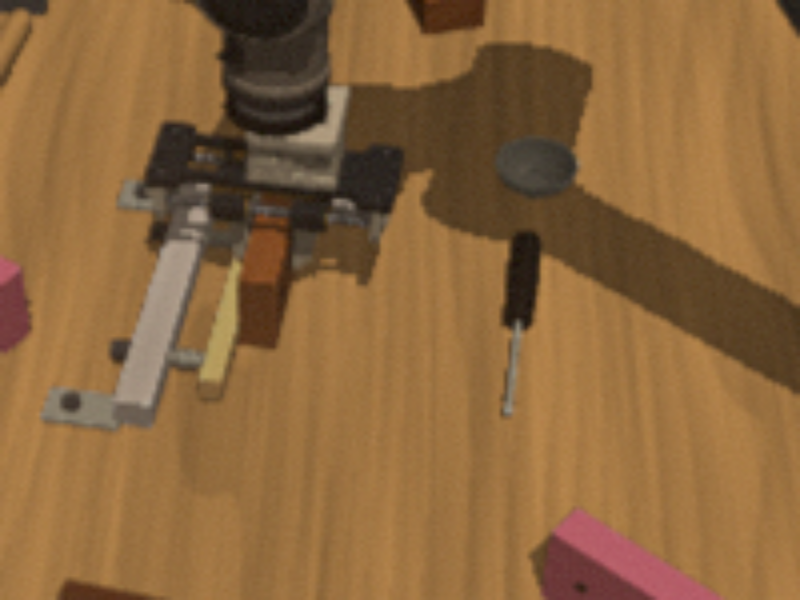

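View pics/t19c.png

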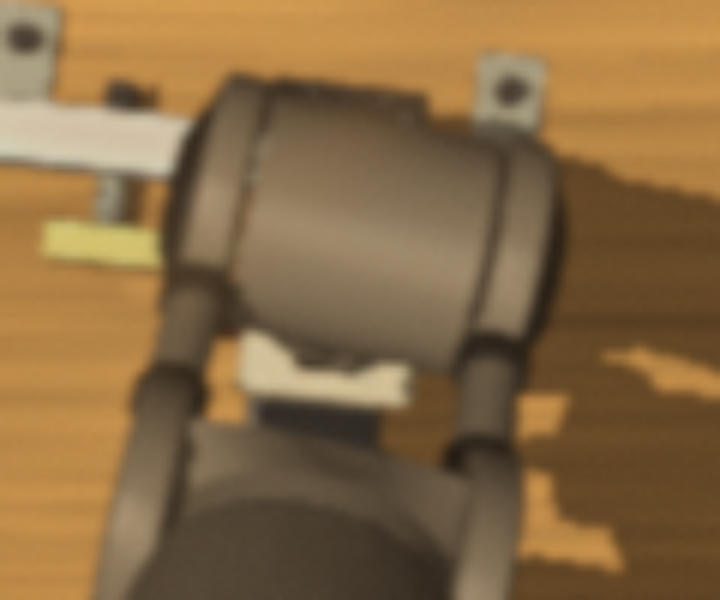

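View pics/mm.png

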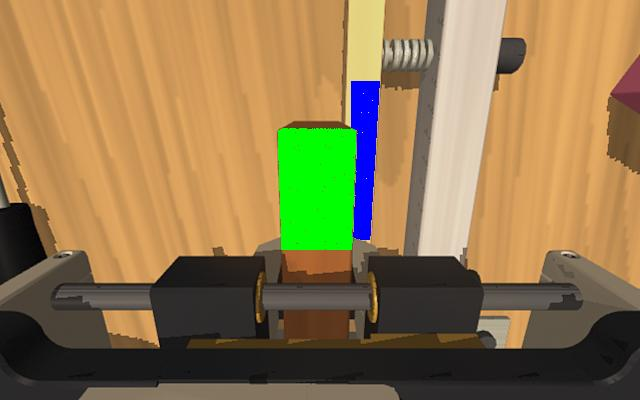

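```bash
python3 -m jog '[1,0,6,0,0,1,0,0.5,0,0]';python3 tilt.py|tail -2; python3 -c "
from h import *
snap('wrist','w20');snap('wrist','w21');snap('wrist','w22');o=get_obs();print(o['time'],o['tool_pos'],o['contact_force'],o['dq'].round(3))"; python3 rl.py w22 80; python3 pl.py w22 80;python3 tilt.py|tail -2
```

```text
time: 43.25
tool_pos: [564.5, -34.7, 58.1]
tcp_rot: [-3.13, -0.021, 1.463]
contact_force: [-4.8, 2.9, 2.8]
grip_width: 30.1
[-4.12 -1.75]
[-0.51  1.26] [-0.20728096  0.63775415  1.62703078  0.02540234  0.89014714 -0.11598004] [-0.00094268 -0.00857757  0.0149809  -0.01033618  0.04522599  0.00234699]
43.4 [564.31905576 -34.68565879  58.03292973] [-6.90229042  3.15321808  5.20616768] [-0.001  0.    -0.     0.001 -0.002 -0.001]
z 79.98013248109609 9058
rail edges (np.float32(83.75), array([555.8,  18.5], dtype=float32)) (np.float32(84.08), array([584.9,  15.5], dtype=float32))
end 127.5 [572.7  40.8  80. ]
face front/back (np.float32(87.52), array([590.6,  17.9], dtype=float32)) (np.float32(83.6), array([602.2,  16.6], dtype=float32)) 149
end jig -29.24858172358676 35.644310035271644
w22 rail top slope deg (x,y) [-0.59  0.22] z 80.0
[-4.12 -1.75]
[-0.51  1.26] [-0.20725454  0.63756357  1.62754673  0.02537799  0.88993912 -0.11595982] [-0.0010841   0.00033426 -0.00038     0.00070831 -0.00201215 -0.00110754]
```

The press is steady at about 15 mm (about 9 N), with the rail upright to 0.6°, standing on the bench and against the stop. Handing in.

```bash
python3 -c "
from plant import *
print(close_job())"
```

```text
the job is handed in; nothing more can be done
None
```

I handed the job in at about 43.4 s with the rail still gripped and pressed against the fence. I could not see the stop arm at the end, so its final angle is inferred.

**Last checks:**
- **Press:** the face is pressed in about 15 mm, roughly 9 N by the spring rate. The largest depth I measured was 15.6 mm, well short of the end of travel. The arm's own force reading was lower, about 7 N and still rising. Both are within 6–14 N, but they disagree.
- **Rail:** its top is at 80 mm, so it is on the bench. It leans about 0.6° and is parallel to the fence within about 0.5°. A sideways force of about 3 N says its end is touching the stop arm.
- **Stop arm:** from where the rail's end sits, the arm should be within about 0.5° of square.

**What went wrong on the way:**
- **Tool tilt:** fast moves tipped the tool by up to about 5°. On the first press the rail leaned 1.6°, so I backed off, let it stand, squared the tool and pressed again.
- **Stop arm moved twice:** on the first placing the rail pushed the arm about 1.3° off square. My nudge to correct it overshot by about 3.5°, and I then pushed it back with the rail's end. The arm was therefore not perfectly square the whole time after the first step.
- **Light touch on the jig:** during one approach a finger met part of the jig at about 6 N.

I saw none of the other things on the bench being touched or moved.

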